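# Pack the label unwinder's spindle with spacers

### The arm

A 6-joint arm with a two-finger parallel gripper is mounted at the origin on the work surface. World frame = base frame: x ahead of the robot, y to its left, z up, the work surface at z = 0. Lengths are in m, angles in rad, forces in N, time in s.
With the tool pointing down it reaches from about 0.25 to 0.725 m from the base axis. Payload 4 kg.
Tool frame: the origin (TCP) lies midway between the tips of the shut fingers; the grasp point (between the pads) lies 19 mm behind it; z points along the fingers, y is the direction in which the jaws open and shut (so a half turn about z gives the same grasp; the last joint's range is limited). The gripper opens to 85 mm and grips with 20 to 120 N. Pads are 22 mm wide; open, the fingers measure 114 mm over their backs; the gripper's body (76 mm by 85 mm) begins 54 mm behind the grasp point. The pads swing forward as they close: fully open they stand 13 mm farther back than shut.
Start: joints at [-1.257, 0.241, 0.005, 1.335, 0, 1.571], TCP at [0.154, -0.476, 0.231] pointing down, gripper open.
Joint ranges: [-2.72, 2.72], [-1.05, 1.87], [-1.09, 1.28], [-1.99, 2.15], [-1.42, 1.44], [-3.14, 3.14]. Speed limits (rad/s): [2.79, 2.79, 3.14, 3.14, 3.14, 3.14].

### API

Orientations are given as a unit quaternion [x, y, z, w].
In Python, from workcell import bot gives the robot as it stands.
- The arm moves only by the shell command python3 -m inch 'ROWS'. ROWS is JSON, a list of rows, each a list of 5 numbers: the shift along the tool's x, y, z scaled (see below), then the turn about the tool's z scaled (see below), then the closure, from 0 (fully open) to 1 (shut). A call has 1 to 10 rows; each row is the pose to reach, as a shift and turn from the pose commanded when the call began, along the tool's axes at that moment; what a row does not reach only later rows make up. The controller multiplies each number of a shift by 100 cm and each number of a turn by 120 degrees. A row lasts 1/8 s, in which the tool goes at most 62.5 mm and 10.7 degrees, less where a joint would pass 70% of its speed; a pose out of reach is approached as far as the arm can. A call with a number of a shift or a turn outside -1 to 1 is refused whole. A call with a gripper value outside its range is refused whole. The fingers move at their own pace and stop on an object; the grip force is fixed at half the most. Time passes only in rows, so rows that repeat a pose let the fingers close. It gives the time, the measured TCP pose, the force and the opening at its end, in the units of the state.
- bot.get_obs(): the state, without advancing time (a new reading comes with each control period).
- bot.camera(name): name is "side" or "top"; returns the picture (480x640x3 uint8, red, green, blue); there is no depth.
- bot.calibration(name): a dict with "intrinsics" (3x3 intrinsics, pixels), "k1" (the pictures are not rectified: a ray, as slopes to the right and down, at radius r is drawn at 1 + k1 r^2 times it, then the intrinsics apply), "xyz" and "attitude" of the camera in the world. Camera axes: x right, y down, z forward; pixel columns grow to the right and rows downward; lengths in m; the calibration is good to about 2 mm. A picture is of the moment at which its call begins. calibration takes no time and is no camera call.
- bot.job_done(): hands the job in, once; it reports no verdict.
Trained networks look in the newest picture that a camera, given by its name, has taken for a name from the list of things; names that differ only in an ending like _2 or _b are one class to them, and where a whole thing is asked for, a point or a joint stands for the part that bears it (a point fixed in the world has none). Each returns a list of dicts, best first, with "score" (0 to 1); they miss things now and then, are a little off and sometimes report something else, mostly with a low value. They report only what shows in the picture. A call takes as long as a camera call. They do not tell look-alikes from the thing itself.
- bot.masks_of(camera, target): "pixels" (480x640 bool, what is visible of it) and "extent" ([left, top, width, height] as shares, 0 to 1, of the picture: columns of its width, rows of its height, round what is visible of it).
- bot.spot_point(camera, target): "point" ([column, row] as shares, 0 to 1, of the picture: columns of its width, rows of its height: a listed point, or the origin of a listed thing).
The state is a dict: "clock": time; "joint_pos": joint angles; "joint_vel": joint speeds; "tau": joint torques, N m; "eef_pos": TCP position; "tool_rot": TCP orientation; "ft_force": force on the tool from outside, world axes, zero at the start; "ft_torque": the same for the moment, N m; "grip_width": finger opening in m.
Only numpy, scipy, OpenCV 4.12 (cv2) and the standard library are available. Lean on these libraries where they do the work, as an engineer would, in place of code of your own. Each camera call takes 0.05 s, during which the arm holds its last target.

### The job

Get the label unwinder ready for the next roll: squeeze the keeper's two red buttons together to free it, take it off the leaning spindle and lay it gently in the small empty grey crate. Then slide the three spacer rings onto the spindle, the thickest first against the flange, then the middle one, then the thinnest, each pushed fully home so that they lie tight together. Leave the label roll, the bottle and the screwdriver where they are.

Things in the scene. Friction and masses are not known exactly. Their poses are not given: they have to be found in the camera images.
- spindle: steel spindle of the unwinder: bar 36 mm in diameter, 78 mm long, square on a round aluminium flange (150 mm across). It does not turn. Origin: on its axis in the flange's outer face, where the first spacer seats, about 122 mm above the bench. z runs along the spindle to its free end, leaning 27 degrees from vertical towards the robot side; y is level, across the machine.
- spindle_tip (a point): the free end of the spindle, on its axis, 78 mm from the flange's face; same axes as the spindle. The end has a 4 mm chamfer; the groove for the keeper's pawls, 4.5 mm deep, runs round the bar from 7 to 13.5 mm below the end, its lower edge sloped.
- unwinder: label unwinder, fixed: grey base plate 220 x 240 x 14 mm, dark cheeks, white head (190 x 200 x 60 mm) tilted 27 degrees, highest point about 200 mm. Origin: centre of its underside; x away from the operator. The head's face lies 6 mm below the flange's face; two 18 mm guide rollers stand 40 mm above the flange's face, 80 mm up the slope from the spindle and 84 mm to each side.
- keeper_grip (a point): quick-release keeper capped over the spindle's end: black block 56 (x) x 50 (y) x 36 (z) mm, 160 g, a red button 28 x 16 mm on each y side. Point: centre, level with the buttons, 24 mm above its open underside. Its axes match the spindle's at the start. Button faces 62 mm apart, 52 squeezed. Pawls in the spindle's groove hold it until both are pressed; then it lifts off along the spindle.
- button_left (a joint): travel of the keeper's button on its +y side (m): 0 out, 0.005 fully pressed; the spring takes 5 N to start and 13 N to press it fully.
- button_right (a joint): the same for the button on the keeper's -y side.
- spacer_thick_center (a point): the thickest spacer: blue plastic ring, outer diameter 64 mm, bore 38.5 mm (1.25 mm play all round on the spindle), 28 mm thick, about 90 g; starts flat on the bench, in any of three places. Point: its centre, half-way up; z is the ring's axis.
- spacer_middle_center (a point): the middle spacer: green plastic ring, outer diameter 64 mm, bore 38.5 mm (1.25 mm play all round on the spindle), 20 mm thick, about 65 g; starts flat on the bench, in any of three places. Point: its centre, half-way up; z is the ring's axis.
- spacer_thin_center (a point): the thinnest spacer: orange plastic ring, outer diameter 64 mm, bore 38.5 mm (1.25 mm play all round on the spindle), 12 mm thick, about 40 g; starts flat on the bench, in any of three places. Point: its centre, half-way up; z is the ring's axis.
- crate: small empty open grey crate with red grips, fixed to the bench: 200 mm (x) x 150 mm (y), 50 mm high, walls and floor 5 mm. Origin: centre of its underside.
- label_roll: roll of blank white labels lying on its side face, 110 mm across, 60 mm high; bystander. Origin: centre of its underside.
- cleaner: blue bottle, 60 mm across, 160 mm high; bystander. Origin: centre of its underside.
- screwdriver: yellow-handled screwdriver 180 mm long, lying on the bench; bystander. Origin: under its middle.
Things that resemble listed ones, but are neither listed nor needed, are in the scene too. What is meant by the part that bears spacer_thin_center is not pink, turquoise or yellow, and is the larger of those in its own colour.

How it is judged:
By the outcome, as a careful person would: the job done as asked, in the order asked, and still so for the second after the job is handed in, with the robot touching nothing.
It also fails if it takes over 72 s, if anything falls off the work surface, if the arm or the gripper's body presses on something with over 40 N, if the wrist force passes 120 N, or if a joint passes its speed limit or range.

## Working session

There is one attempt and no reset: what is moved stays moved. The work goes in short steps, Python scripts to look and compute and a shell command to move; the robot and the scene stay as the last step left them, time stands still between calls to the robot, and variables do not carry over. Pictures are saved under pics/ and viewed, and the job is handed in when it is done.

```bash
ls; mkdir -p pics; python3 - <<'E'
from workcell import bot
import cv2,numpy as np
np.set_printoptions(precision=4,suppress=True)
for n in("side","top"):
    im=bot.camera(n); cv2.imwrite(f"pics/{n}0.png",im[:,:,::-1])
    c=bot.calibration(n); print(n,c)
print(bot.get_obs())
E
```

```text
pics
side {'intrinsics': array([[528.7527,   0.    , 327.0273],
       [  0.    , 528.7527, 243.4582],
       [  0.    ,   0.    ,   1.    ]]), 'k1': -0.011836453117870186, 'xyz': array([ 0.2377, -0.9334,  0.7456]), 'attitude': array([ 0.8638, -0.1411,  0.0724, -0.4783])}
top {'intrinsics': array([[438.2304,   0.    , 324.2632],
       [  0.    , 438.2304, 236.3533],
       [  0.    ,   0.    ,   1.    ]]), 'k1': -0.0656513254103655, 'xyz': array([ 0.3327, -0.0112,  1.0679]), 'attitude': array([-0.697 ,  0.7112, -0.0676,  0.0619])}
{'clock': 0.1, 'joint_pos': array([-1.2571,  0.2414,  0.0039,  1.3352,  0.    ,  1.5708]), 'joint_vel': array([ 0.0012, -0.0024,  0.0033,  0.0003, -0.0013,  0.0013]), 'tau': array([ -0.0007, -37.3137,  25.3011,   0.0109,   0.    ,  -0.    ]), 'eef_pos': array([ 0.1541, -0.4751,  0.2305]), 'tool_rot': array([ 0.9877,  0.1562, -0.0001, -0.0009]), 'ft_force': array([-0.3405,  0.1225,  0.1557]), 'ft_torque': array([-0.0402, -0.0489,  0.0076]), 'grip_width': 0.0855082439749471}
```

View pics/side0.png

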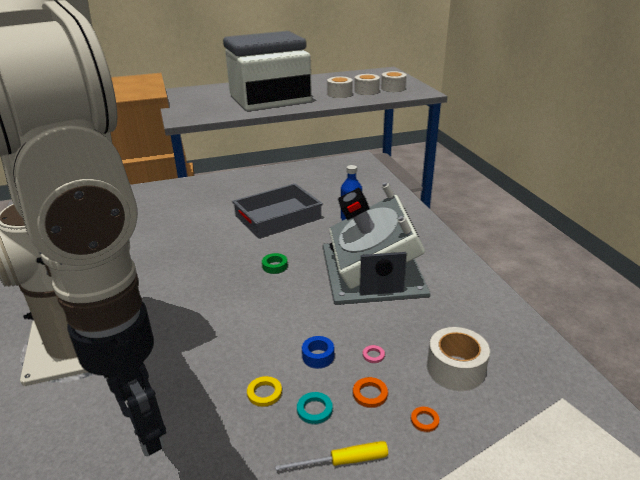

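View pics/top0.png

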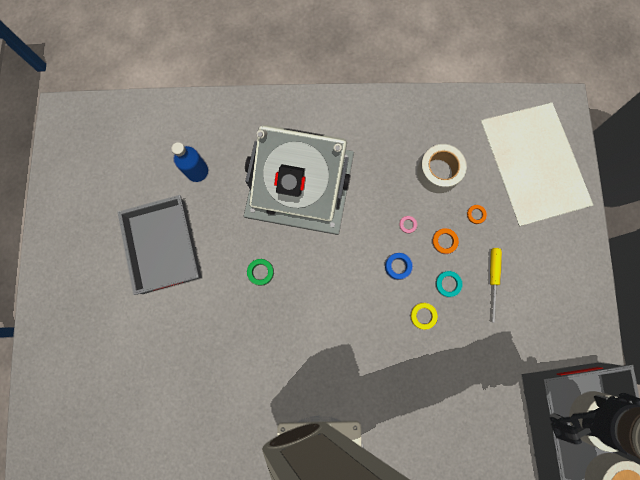

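The side picture shows the crate at (277,210), green ring (275,263), unwinder with keeper (355,203), blue (318,351), larger orange (370,391), smaller orange (425,419, decoy). In the top picture the keeper is at (290,181), green (260,272), blue (399,266), large orange (446,241), empty crate (160,245). A second, filled crate sits at the lower right.

```bash
cat > h.py <<'E'
from workcell import bot
import numpy as np, cv2
from scipy.spatial.transform import Rotation as R
from scipy.optimize import least_squares
np.set_printoptions(precision=4,suppress=True)
def cal(n):
    c=bot.calibration(n); return c['intrinsics'],c['k1'],c['xyz'],R.from_quat(c['attitude']).as_matrix()
def proj(n,P):
    K,k,t,A=cal(n); p=(np.atleast_2d(P)-t)@A; s=p[:,:2]/p[:,2:]
    r2=(s**2).sum(1,keepdims=True); s=s*(1+k*r2); return s*[K[0,0],K[1,1]]+[K[0,2],K[1,2]]
def ray(n,uv):
    K,k,t,A=cal(n); d=cv2.undistortPoints(np.array([[uv]],float),K,np.array([k,0,0,0.]))[0,0]
    v=A@np.array([d[0],d[1],1]); return t,v/np.linalg.norm(v)
def onz(n,uv,z):
    t,v=ray(n,uv); return t+v*(z-t[2])/v[2]
def tri(u1,u2):
    a,p=ray('top',u1);b,q=ray('side',u2)
    s=np.linalg.lstsq(np.c_[p,-q],b-a,rcond=None)[0]
    x,y=a+s[0]*p,b+s[1]*q; return (x+y)/2,np.linalg.norm(x-y)
W=np.array([640,480])
E
python3 - <<'E'
from h import *
for n in('top','side'): bot.camera(n)
def sp(n,t): 
    l=bot.spot_point(n,t); return [(np.array(d['point'])*W,round(d['score'],2)) for d in l]
zs={'spacer_thick_center':.014,'spacer_middle_center':.01,'spacer_thin_center':.006,'keeper_grip':.18,'spindle':.122,'spindle_tip':.191,'crate':0,'unwinder':0}
for t,z in zs.items():
    for n in('top','side'):
        for p,s in sp(n,t): print(t,n,p,s,onz(n,p,z))
print(bot.get_obs()['clock'])
E
```

```text
spacer_thick_center top [400.512 266.688] 0.56 [ 0.4496 -0.205   0.014 ]
spacer_thick_center side [320.576 352.08 ] 0.96 [ 0.4579 -0.2013  0.014 ]
spacer_middle_center top [260.928 270.48 ] 0.84 [0.4477 0.1333 0.01  ]
spacer_middle_center side [273.088 263.184] 0.89 [0.4424 0.1376 0.01  ]
spacer_middle_center side [318.72  352.704] 0.52 [ 0.4552 -0.1978  0.01  ]
spacer_thin_center top [425.216 318.72 ] 0.91 [ 0.3239 -0.2598  0.006 ]
spacer_thin_center top [447.616 242.016] 0.89 [ 0.5092 -0.327   0.006 ]
spacer_thin_center top [445.888 285.6  ] 0.61 [ 0.4019 -0.3152  0.006 ]
spacer_thin_center top [411.904 224.016] 0.51 [ 0.5564 -0.2405  0.006 ]
spacer_thin_center top [475.52  213.696] 0.46 [ 0.5799 -0.4034  0.006 ]
spacer_thin_center side [370.496 391.392] 0.87 [ 0.5156 -0.3192  0.006 ]
spacer_thin_center side [264.384 390.192] 0.85 [ 0.3331 -0.2543  0.006 ]
spacer_thin_center side [420.416 418.08 ] 0.63 [ 0.5742 -0.4025  0.006 ]
spacer_thin_center side [314.624 409.392] 0.59 [ 0.4072 -0.3259  0.006 ]
spacer_thin_center side [375.424 353.808] 0.58 [ 0.5613 -0.2328  0.006 ]
keeper_grip top [289.728 177.408] 0.77 [0.6255 0.0502 0.18  ]
keeper_grip side [352.832 201.504] 0.77 [0.6269 0.0762 0.18  ]
spindle top [294.912 175.104] 0.56 [0.6498 0.0425 0.122 ]
spindle side [365.312 227.184] 0.68 [0.6489 0.0497 0.122 ]
spindle_tip top [290.688 177.504] 0.76 [0.6216 0.0475 0.191 ]
spindle_tip side [353.216 199.008] 0.96 [0.6245 0.0677 0.191 ]
spindle_tip side [370.368 270.72 ] 0.6 [ 0.5541 -0.2077  0.191 ]
crate top [164.224 245.28 ] 0.73 [0.5159 0.3762 0.    ]
crate side [279.872 215.088] 0.76 [0.5211 0.3881 0.    ]
unwinder top [299.712 183.216] 0.63 [0.669  0.0375 0.    ]
unwinder side [373.504 272.976] 0.6 [0.6666 0.0309 0.    ]
1.0
```

```bash
python3 - <<'E'
from h import *
a=cv2.imread('pics/top0.png')[110:245,225:375]; b=cv2.imread('pics/side0.png')[160:310,310:440]
a=cv2.resize(a,None,fx=4,fy=4,interpolation=cv2.INTER_CUBIC);b=cv2.resize(b,None,fx=4,fy=4,interpolation=cv2.INTER_CUBIC)
cv2.imwrite('pics/ca.png',a);cv2.imwrite('pics/cb.png',b)
# rings
def hull_cent(n,P): 
    h=cv2.convexHull(proj(n,P).astype(np.float32)); m=cv2.moments(h); return np.array([m['m10']/m['m00'],m['m01']/m['m00']])
th=np.linspace(0,2*np.pi,72,endpoint=False)
def ring(c,h,r=.032): return np.vstack([np.c_[c[0]+r*np.cos(th),c[1]+r*np.sin(th),0*th+z] for z in(0,h)])
ims={'top':cv2.imread('pics/top0.png'),'side':cv2.imread('pics/side0.png')}
for nm,(lo,hi),h,s in [('blue',(110,125),.028,[(399,266),(318,351)]),('green',(55,75),.02,[(260,272),(275,263)]),('orange',(2,12),.012,[(446,241),(370,391)])]:
    ms=[]
    for n,p in zip(('top','side'),s):
        hs=cv2.cvtColor(ims[n],cv2.COLOR_BGR2HSV)
        m=cv2.inRange(hs,(lo,110,40),(hi,255,255)); w=np.zeros_like(m); w[p[1]-28:p[1]+28,p[0]-25:p[0]+25]=1; m*=w
        q=cv2.findNonZero(m); hl=cv2.convexHull(q); M=cv2.moments(hl); c=np.array([M['m10']/M['m00'],M['m01']/M['m00']]); ms.append(c)
        f=least_squares(lambda x:hull_cent(n,ring(x,h))-c,onz(n,c,h/2)[:2]); A=cv2.contourArea(cv2.convexHull(proj(n,ring(f.x,h)).astype(np.float32)))
        print(nm,n,c,f.x,'area',M['m00'],A)
    f=least_squares(lambda x:np.r_[hull_cent('top',ring(x,h))-ms[0],hull_cent('side',ring(x,h))-ms[1]],[.5,0]); print('  joint',f.x,f.fun)
E
```

```text
blue top [398.3442 266.1869] [ 0.4508 -0.1994] area 489.5 606.3167108185589
blue side [317.5969 351.6311] [ 0.453  -0.1975] area 847.5 929.2709301430732
  joint [ 0.452  -0.1987] [-0.2875 -0.4883 -0.2929  0.514 ]
green top [259.5798 271.5214] [0.4452 0.1362] area 514.0 583.89584046253
green side [274.1773 262.8952] [0.4455 0.1386] area 413.5 468.461108146701
  joint [0.4452 0.1368] [-0.2429 -0.0182  0.0732  0.3957]
orange top [450.3098 235.5812] [ 0.5253 -0.3348] area 792.0 548.359060270479
orange side [369.8894 391.8673] [ 0.5143 -0.3191] area 842.5 910.3153570694849
  joint [ 0.5179 -0.3254] [-3.5353  3.0297  3.1247  2.0378]
```

View pics/ca.png

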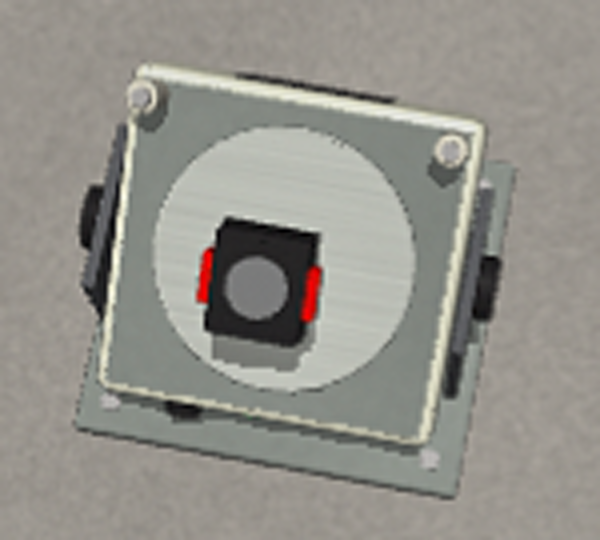

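View pics/cb.png

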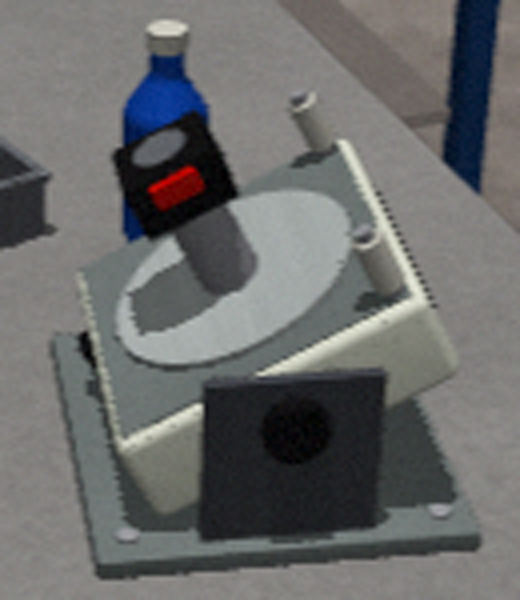

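```bash
cat >> h.py <<'E'
th=np.linspace(0,2*np.pi,180,endpoint=False)
T=np.radians(27)
def frame(yaw):
    # unwinder yaw frame: x away; spindle z leans to -x
    X=np.array([np.cos(yaw)*np.cos(T),np.sin(yaw)*np.cos(T),np.sin(T)]);Y=np.array([-np.sin(yaw),np.cos(yaw),0]);return np.c_[X,Y,np.cross(X,Y)]
E
python3 - <<'E'
from h import *
im={n:cv2.imread(f'pics/{n}0.png') for n in('top','side')}
red={}
for n,w in(('top',(255,160,330,205)),('side',(335,185,385,225))):
    h=cv2.cvtColor(im[n],cv2.COLOR_BGR2HSV); m=cv2.inRange(h,(0,150,100),(6,255,255))|cv2.inRange(h,(174,150,100),(180,255,255))
    z=np.zeros_like(m); z[w[1]:w[3],w[0]:w[2]]=m[w[1]:w[3],w[0]:w[2]]
    k,l,s,c=cv2.connectedComponentsWithStats(z); print(n,s[1:],c[1:])
bb={'top':[263.3,329,141.5,207.5],'side':[339.2,398,207.5,251.5]}
ro={'top':[(260.75,133.75),(338,147)],'side':[(385.75,184.5),(400.75,218.25)]}
def res(p,n):
    F=frame(p[3]);o=p[:3]
    q=proj(n,o+(.075*np.c_[np.cos(th),np.sin(th),0*th])@F.T)
    e=np.array([q[:,0].min(),q[:,0].max(),q[:,1].min(),q[:,1].max()])-bb[n]
    r=proj(n,o+np.array([[.08,.084,.04],[.08,-.084,.04]])@F.T)-ro[n]
    return np.r_[e,r.ravel()]
for ns in(['top'],['side'],['top','side']):
    f=least_squares(lambda p:np.r_[np.concatenate([res(p,n) for n in ns]),(p[2]-.122)/.001],[.65,.045,.122,-.1],loss='soft_l1')
    print(ns,f.x,np.degrees(f.x[3]),f.fun)
    tip=f.x[:3]+.078*frame(f.x[3])[:,2]; print('tip',tip)
E
```

```text
top [[274 172   4  14  34]
 [300 177   5  14  44]] [[275.8529 178.9118]
 [302.1136 183.25  ]]
side [[347 202  13   9  65]] [[353.5692 205.9231]]
['top'] [ 0.6503  0.0398  0.122  -0.2031] -11.636517291464017 [ 0.0585  0.2751 -0.3903 -0.1119 -0.3819  0.1019  0.0487  0.3623 -0.0182]
tip [0.6157 0.047  0.1915]
['side'] [ 0.6523  0.0398  0.122  -0.2229] -12.769735042440086 [ 0.0807  0.3482  0.3955 -0.0137 -0.1941 -0.5801 -0.2154  0.1033 -0.0162]
tip [0.6177 0.0476 0.1915]
['top', 'side'] [ 0.6513  0.0398  0.1219 -0.2103] -12.049234025710431 [ 0.0906  0.2586 -0.7719 -0.4971 -0.1323 -0.5202  0.162   0.2587 -0.3297
 -0.0358  0.4026  0.2121 -1.0717 -0.5748 -0.2272  0.0415 -0.1441]
tip [0.6167 0.0472 0.1914]
```

```bash
python3 - <<'E'
from h import *
for n,o in(('top',[.6503,.0398,.122]),('side',[.6523,.0398,.122]),('joint',[.6513,.0398,.122])):
  for yaw in(-.205,-.215):
    F=frame(yaw); 
    def rs(zg):
        P=np.array(o)+np.array([[0,.031,zg[0]],[0,-.031,zg[0]]])@F.T
        r=[]
        if n!='side': r.append((proj('top',P)-[[275.85,178.9],[302.1,183.25]]).ravel())
        if n!='top': r.append((proj('side',P[1:])-[[353.57,205.92]]).ravel())
        return np.concatenate(r)
    f=least_squares(rs,[.07]); print(n,yaw,f.x,f.fun, np.array(o)+f.x[0]*F[:,2])
im=cv2.imread('pics/top0.png');h=cv2.cvtColor(im,cv2.COLOR_BGR2HSV)
m=cv2.inRange(h,(2,110,40),(12,255,255));k,l,s,c=cv2.connectedComponentsWithStats(m);
for a,b in zip(s[1:],c[1:]):
    if a[4]>60: print(a,b)
# crate
for n in('top','side'):
    bot.camera(n)
    d=bot.masks_of(n,'crate'); 
    for e in d: print(n,e['score'],np.array(e['extent'])*[640,480,640,480])
E
```

```text
top -0.205 [0.0946] [-0.9571 -0.1308  2.4359  0.8456] [0.6082 0.0485 0.2063]
top -0.215 [0.0937] [-1.0448 -0.3769  2.2567  0.878 ] [0.6087 0.0489 0.2055]
side -0.205 [0.0894] [ 0.0043 -0.0025] [0.6126 0.0481 0.2016]
side -0.215 [0.089] [-0.0891  0.0509] [0.6128 0.0484 0.2013]
joint -0.205 [0.0901] [-0.546  -0.9264  2.6979  0.0209 -0.5652 -0.1749] [0.6113 0.0481 0.2022]
joint -0.215 [0.0896] [-0.6678 -1.1345  2.5001  0.0928 -0.6465 -0.1007] [0.6116 0.0485 0.2018]
top 0.85 [116.8   195.984  83.392  96.72 ]
top 0.6 [300.416 178.08    5.632  12.   ]
side 0.9 [234.688 181.68   88.128  56.496]
```

```bash
cat >> h.py <<'E'
def go(*tg):
    """tg: (x,y,z,toolx_yaw) targets -> rows shift (m) and turn/120deg in current tool frame"""
    o=bot.get_obs(); A=R.from_quat(o['tool_rot']); p=o['eef_pos']; M=A.as_matrix(); yaw=np.arctan2(M[1,0],M[0,0])
    print('clock %.2f pos %s yaw %.4f z-axis %s grip %.4f F %s'%(o['clock'],p,yaw,M[:,2],o['grip_width'],o['ft_force']))
    for t in tg:
        d=M.T@(np.array(t[:3])-p); w=(t[3]-yaw+np.pi)%(2*np.pi)-np.pi
        print(t,'->',d,'turn',-np.degrees(w)/120)
E
python3 -c "
from h import *
go((.55,-.02,.3,-.21),(.6115,.0485,.28,-.21))"
```

```text
clock 1.20 pos [ 0.1543 -0.4756  0.2313] yaw 0.3138 z-axis [ 0. -0. -1.] grip 0.0855 F [ 0.4495 -0.5551  0.448 ]
(0.55, -0.02, 0.3, -0.21) -> [ 0.517  -0.3112 -0.0687] turn 0.2500803843475717
(0.6115, 0.0485, 0.28, -0.21) -> [ 0.5966 -0.3574 -0.0487] turn 0.2500803843475717
```

```bash
python3 -m inch '[[0.05,-0.03,-0.04,0.08,0],[0.517,-0.311,-0.069,0.25,0],[0.517,-0.311,-0.069,0.25,0],[0.517,-0.311,-0.069,0.25,0],[0.517,-0.311,-0.069,0.25,0],[0.517,-0.311,-0.069,0.25,0],[0.517,-0.311,-0.069,0.25,0],[0.517,-0.311,-0.069,0.25,0],[0.517,-0.311,-0.069,0.25,0],[0.517,-0.311,-0.069,0.25,0]]'; python3 -c "
from h import *
go((.6115,.0485,.28,-.21))"
```

```text
clock: 2.45
eef_pos: [0.5331, -0.0723, 0.2994]
tool_rot: [0.997, -0.075, 0.001, -0.015]
ft_force: [-0.2, -1.6, 0.7]
grip_width: 0.0854
clock 2.45 pos [ 0.5331 -0.0723  0.2994] yaw -0.1504 z-axis [ 0.0041  0.0295 -0.9996] grip 0.0854 F [-0.2364 -1.5608  0.7089]
(0.6115, 0.0485, 0.28, -0.21) -> [ 0.0595 -0.1305  0.0232] turn 0.02843709511643167
```

```bash
python3 -m inch '[[0,0,0,0,0],[0,0,0,0,0]]'; python3 -c "
from h import *
go((.6115,.0485,.28,-.21))"
```

```text
clock: 2.7
eef_pos: [0.5312, -0.0746, 0.2989]
tool_rot: [0.997, -0.077, 0.0, -0.014]
ft_force: [0.5, 0.1, -0.5]
grip_width: 0.0857
clock 2.70 pos [ 0.5312 -0.0746  0.2989] yaw -0.1549 z-axis [ 0.0026  0.0288 -0.9996] grip 0.0857 F [ 0.4521  0.0628 -0.5172]
(0.6115, 0.0485, 0.28, -0.21) -> [ 0.0604 -0.1334  0.0227] turn 0.0263010692649745
```

```bash
python3 -m inch '[[0.03,-0.066,0.011,0.013,0],[0.06,-0.133,0.023,0.026,0],[0.06,-0.133,0.023,0.026,0],[0.06,-0.133,0.023,0.026,0],[0.06,-0.133,0.023,0.026,0],[0.06,-0.133,0.023,0.026,0]]'; python3 -c "
from h import *
go((.6115,.0485,.28,-.21))"
```

```text
clock: 3.45
eef_pos: [0.6014, -0.0401, 0.2807]
tool_rot: [0.998, -0.053, -0.0, -0.039]
ft_force: [-0.0, -0.4, -0.0]
grip_width: 0.0852
clock 3.45 pos [ 0.6014 -0.0401  0.2807] yaw -0.1051 z-axis [ 0.0037  0.0784 -0.9969] grip 0.0852 F [-0.0476 -0.386  -0.03  ]
(0.6115, 0.0485, 0.28, -0.21) -> [ 0.0008 -0.0889  0.0076] turn 0.050085534278883265
```

```bash
python3 -c "
from h import *
o=bot.get_obs();print(o['joint_pos'],o['joint_vel'],o['tau'])
im=bot.camera('side');cv2.imwrite('pics/s1.png',im[:,:,::-1])
im=bot.camera('top');cv2.imwrite('pics/t1.png',im[:,:,::-1])"
```

```text
[-0.1061  0.4456  0.4221  1.5519  0.0785  3.1406] [0.0144 0.0142 0.0205 0.0045 0.0056 0.0002] [ -0.0346 -47.264   25.7746   0.0064   0.2523  -0.    ]
```

View pics/s1.png

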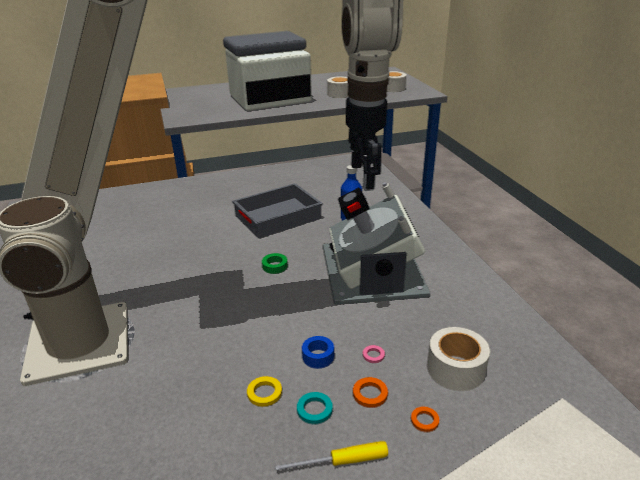

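View pics/t1.png

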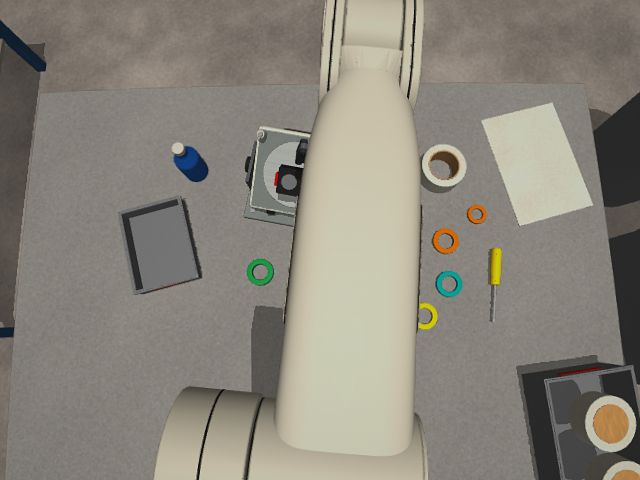

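```bash
python3 -m inch '[[0,0,0,-0.08,0],[0,0,0,-0.17,0],[0,0,0,-0.26,0],[0,0,0,-0.35,0],[0,0,0,-0.43,0],[0,0,0,-0.5,0],[0,0,0,-0.5,0]]'; python3 -c "
from h import *
go((.6115,.0485,.28,2.932));print(bot.get_obs()['joint_pos'])"
```

```text
clock: 4.42
eef_pos: [0.6014, -0.0402, 0.2805]
tool_rot: [0.891, 0.453, 0.019, -0.034]
ft_force: [0.1, -0.2, 0.1]
grip_width: 0.0853
clock 4.42 pos [ 0.6014 -0.0402  0.2805] yaw 0.9387 z-axis [ 0.0036  0.0784 -0.9969] grip 0.0853 F [ 0.1126 -0.2478  0.1319]
(0.6115, 0.0485, 0.28, 2.932) -> [ 0.0773 -0.044   0.0075] turn -0.9517208082513668
[-0.1061  0.4458  0.4221  1.5517  0.0785  2.0951]
```

```bash
python3 -m inch '[[0,0,0,-0.088,0],[0,0,0,-0.176,0],[0,0,0,-0.264,0],[0,0,0,-0.352,0],[0,0,0,-0.44,0],[0,0,0,-0.528,0],[0,0,0,-0.616,0],[0,0,0,-0.704,0],[0,0,0,-0.792,0],[0,0,0,-0.88,0]]' >/dev/null;  python3 -m inch '[[0,0,0,-0.088,0],[0,0,0,-0.176,0],[0,0,0,-0.264,0],[0,0,0,-0.352,0],[0,0,0,-0.44,0],[0,0,0,-0.528,0],[0,0,0,-0.616,0],[0,0,0,-0.704,0],[0,0,0,-0.792,0],[0,0,0,-0.88,0]]'; python3 -c "
from h import *
go((.6115,.0485,.28,-.21));print(bot.get_obs()['joint_pos'])"
```

```text
clock: 6.92
eef_pos: [0.6015, -0.0401, 0.2804]
tool_rot: [-0.677, 0.735, 0.028, 0.028]
ft_force: [0.1, 0.2, -1.0]
grip_width: 0.0854
clock 6.92 pos [ 0.6015 -0.0401  0.2804] yaw -1.6520 z-axis [ 0.0036  0.0784 -0.9969] grip 0.0854 F [ 0.0894  0.1596 -1.0011]
(0.6115, 0.0485, 0.28, -0.21) -> [-0.0889 -0.0028  0.0074] turn -0.6885142749102862
[-0.1061  0.4461  0.4221  1.5516  0.0785 -1.596 ]
```

```bash
python3 -m inch '[[0,0,0,-0.088,0],[0,0,0,-0.176,0],[0,0,0,-0.264,0],[0,0,0,-0.352,0],[0,0,0,-0.44,0],[0,0,0,-0.528,0],[0,0,0,-0.616,0],[0,0,0,-0.704,0],[0,0,0,-0.792,0],[0,0,0,-0.88,0]]'; python3 -c "
from h import *
go((.6115,.0485,.28,-.21));print(bot.get_obs()['joint_pos'])"
```

```text
clock: 8.18
eef_pos: [0.5999, 0.0247, 0.2801]
tool_rot: [1.0, 0.014, 0.006, -0.01]
ft_force: [0.4, 0.5, 0.1]
grip_width: 0.0854
clock 8.18 pos [0.5999 0.0247 0.2801] yaw 0.0270 z-axis [ 0.0117  0.0208 -0.9997] grip 0.0854 F [0.3833 0.5491 0.1489]
(0.6115, 0.0485, 0.28, -0.21) -> [ 0.0123 -0.0235  0.0007] turn 0.11317046296006215
[ 0.0308  0.4262  0.393   1.5253  0.0204 -3.1378]
```

```bash
python3 -m inch '[[0,0,0,-0.055,0],[0,0,0,-0.055,0]]'; python3 -c "
from h import *
go((.6115,.0485,.28,-.21));print(bot.get_obs()['joint_pos'])"
```

```text
clock: 8.43
eef_pos: [0.5964, 0.0581, 0.2804]
tool_rot: [0.999, 0.048, 0.007, 0.001]
ft_force: [0.5, -0.3, 0.4]
grip_width: 0.0854
clock 8.43 pos [0.5964 0.0581 0.2804] yaw 0.0956 z-axis [ 0.0141 -0.0022 -0.9999] grip 0.0854 F [ 0.4823 -0.2547  0.3921]
(0.6115, 0.0485, 0.28, -0.21) -> [0.0141 0.011  0.0006] turn 0.14591959344088962
[ 0.0989  0.4222  0.388   1.5227 -0.0036 -3.1383]
```

```bash
python3 -c "
from h import *
go((.6115,.0488,.28,-.21),(.6115,.0488,.177,-.21))"
```

```text
clock 8.43 pos [0.5964 0.0581 0.2804] yaw 0.0956 z-axis [ 0.0141 -0.0022 -0.9999] grip 0.0854 F [ 0.4823 -0.2547  0.3921]
(0.6115, 0.0488, 0.28, -0.21) -> [0.0142 0.0107 0.0006] turn 0.14591959344088962
(0.6115, 0.0488, 0.177, -0.21) -> [0.0127 0.0103 0.1036] turn 0.14591959344088962
```

```bash
python3 -m inch '[[0.014,0.011,0,0.08,0],[0.014,0.011,0,0.146,0],[0.014,0.011,0,0.146,0],[0.013,0.01,0.04,0.146,0],[0.013,0.01,0.06,0.146,0],[0.013,0.01,0.06,0.146,0]]'; python3 -c "
from h import *
go((.6115,.0488,.177,-.21))
im=bot.camera('side');cv2.imwrite('pics/s2.png',cv2.resize(im[120:300,270:450,::-1],None,fx=4,fy=4)[:600])
im=bot.camera('top');cv2.imwrite('pics/t2.png',cv2.resize(im[100:250,200:380,::-1],None,fx=4,fy=4))"
```

```text
clock: 9.18
eef_pos: [0.6101, 0.0461, 0.2185]
tool_rot: [0.994, -0.106, 0.005, 0.001]
ft_force: [0.0, 0.6, 0.5]
grip_width: 0.0855
clock 9.18 pos [0.6101 0.0461 0.2185] yaw -0.2118 z-axis [ 0.0096 -0.0029 -0.9999] grip 0.0855 F [0.0305 0.6134 0.4749]
(0.6115, 0.0488, 0.177, -0.21) -> [ 0.0004 -0.003   0.0415] turn -0.0008367051352115348
```

View pics/s2.png

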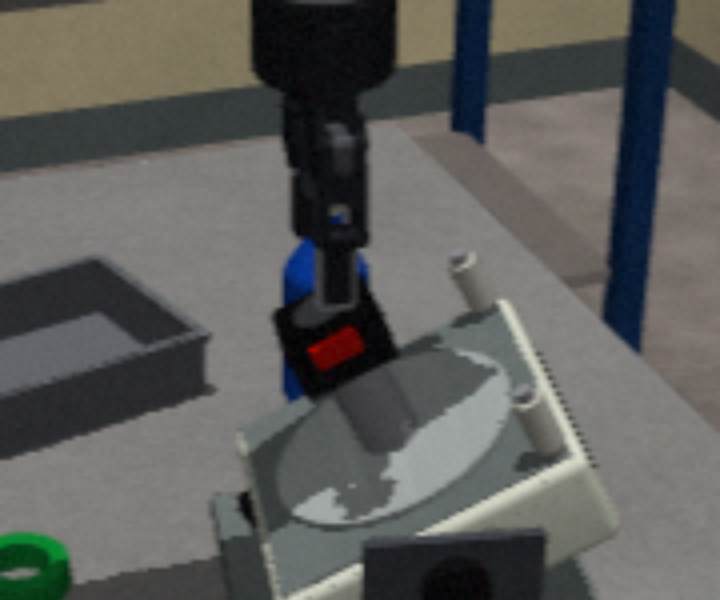

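View pics/t2.png

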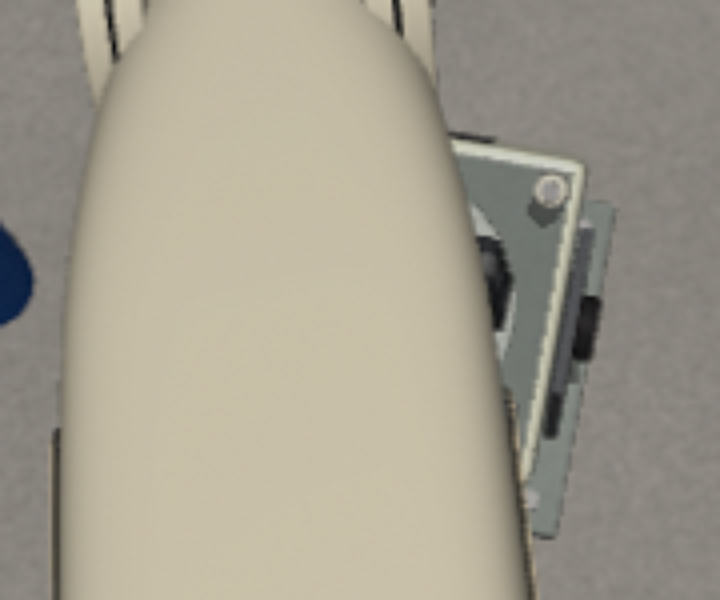

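```bash
python3 -m inch '[[0,-0.003,0.02,0,0],[0,-0.003,0.041,0,0],[0,-0.003,0.041,0,0.3],[0,-0.003,0.041,0,0.3],[0,-0.003,0.041,0,0.3]]'; python3 -c "
from h import *
go((.6115,.0488,.177,-.21))
im=bot.camera('side');cv2.imwrite('pics/s3.png',cv2.resize(im[120:270,270:450,::-1],None,fx=4,fy=4))"
```

```text
clock: 9.9
eef_pos: [0.6134, 0.0496, 0.181]
tool_rot: [0.994, -0.106, 0.008, 0.0]
ft_force: [-2.1, 0.0, 1.8]
grip_width: 0.0598
clock 9.90 pos [0.6134 0.0496 0.181 ] yaw -0.2119 z-axis [ 0.0162 -0.0022 -0.9999] grip 0.0598 F [-2.0957  0.0439  1.7936]
(0.6115, 0.0488, 0.177, -0.21) -> [-0.0018  0.0012  0.004 ] turn -0.0009268373802578187
```

View pics/s3.png

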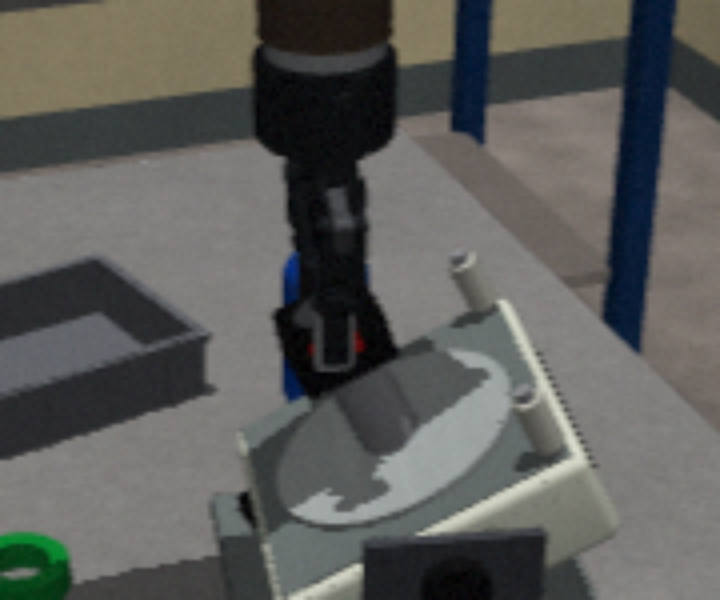

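```bash
python3 -m inch '[[0,0,0,0,0.2],[-0.001,0.001,0.007,0,0.2],[-0.001,0.001,0.007,0,0.6],[-0.001,0.001,0.007,0,0.8],[-0.001,0.001,0.007,0,0.8],[-0.001,0.001,0.007,0,0.8]]'; python3 -c "
from h import *
F=frame(-.21); o=bot.get_obs()['eef_pos']; z=F[:,2]
go((.6115,.0488,.177,-.21),tuple(o+.02*z)+(-.21,),tuple(o+.06*z)+(-.21,))"
```

```text
clock: 10.7
eef_pos: [0.6114, 0.0492, 0.174]
tool_rot: [0.994, -0.106, 0.007, 0.0]
ft_force: [-3.7, 0.7, 7.9]
grip_width: 0.0493
clock 10.70 pos [0.6114 0.0492 0.174 ] yaw -0.2117 z-axis [ 0.0148 -0.0016 -0.9999] grip 0.0493 F [-3.7145  0.6583  7.8589]
(0.6115, 0.0488, 0.177, -0.21) -> [ 0.0002  0.0004 -0.003 ] turn -0.0008061485162417359
(np.float64(0.6025039397359867), np.float64(0.05109481541936045), np.float64(0.1917738397337912), -0.21) -> [-0.0088 -0.     -0.018 ] turn -0.0008061485162417359
(np.float64(0.584743269986533), np.float64(0.05488036798363192), np.float64(0.22741410070132592), -0.21) -> [-0.0264 -0.     -0.0539] turn -0.0008061485162417359
```

```bash
python3 -m inch '[[-0.003,0,-0.006,0,0.8],[-0.006,0,-0.012,0,0.8],[-0.009,0,-0.018,0,0.8],[-0.014,0,-0.028,0,0.8],[-0.026,0,-0.054,0,0.8],[-0.026,0,-0.054,0,0.8]]'; python3 -c "
from h import *
go((.6115,.0488,.177,-.21))
im=bot.camera('side');cv2.imwrite('pics/s4.png',cv2.resize(im[120:270,270:450,::-1],None,fx=4,fy=4))"
```

```text
clock: 11.45
eef_pos: [0.5859, 0.0544, 0.2286]
tool_rot: [0.994, -0.106, 0.009, 0.0]
ft_force: [-0.0, -0.4, -1.6]
grip_width: 0.0496
clock 11.45 pos [0.5859 0.0544 0.2286] yaw -0.2119 z-axis [ 0.018  -0.0025 -0.9998] grip 0.0496 F [-0.0372 -0.3711 -1.5692]
(0.6115, 0.0488, 0.177, -0.21) -> [0.0252 0.0001 0.0521] turn -0.0008960703889568703
```

View pics/s4.png

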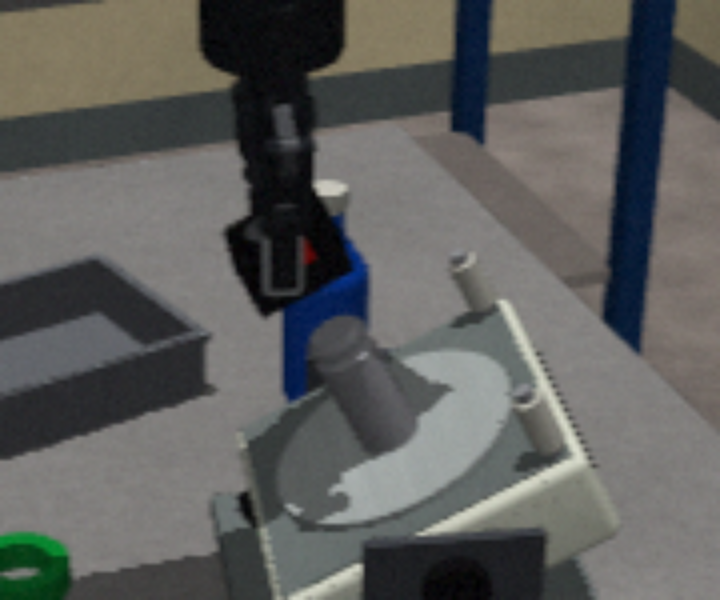

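```bash
python3 -c "
from h import *
c=[(119,212),(182,197),(200,277),(134,294)]
P=np.array([onz('top',x,.05) for x in c]);print(P,P.mean(0)); 
for i in range(4): print(np.linalg.norm(P[i]-P[(i+1)%4]),np.degrees(np.arctan2(*(P[(i+1)%4]-P[i])[1::-1])))
s=[(234,209),(292,187),(322,209),(263,234)]
Q=np.array([onz('side',x,.05) for x in s]);print(Q,Q.mean(0))
"
python3 - <<'E'
from h import *
a=cv2.imread('pics/top0.png')[180:310,100:230];cv2.imwrite('pics/cc.png',cv2.resize(a,None,fx=4,fy=4))
E
```

```text
[[0.591  0.4732 0.05  ]
 [0.6248 0.3202 0.05  ]
 [0.4307 0.2703 0.05  ]
 [0.3934 0.4249 0.05  ]] [0.51   0.3721 0.05  ]
0.15676773455636267 -77.53589699497485
0.2004342818336026 -165.58452457631378
0.1590770492944304 103.54536728954076
0.20337068295432362 13.744410222258729
[[0.3902 0.3753 0.05  ]
 [0.578  0.4555 0.05  ]
 [0.6205 0.2947 0.05  ]
 [0.4374 0.217  0.05  ]] [0.5065 0.3356 0.05  ]
```

View pics/cc.png

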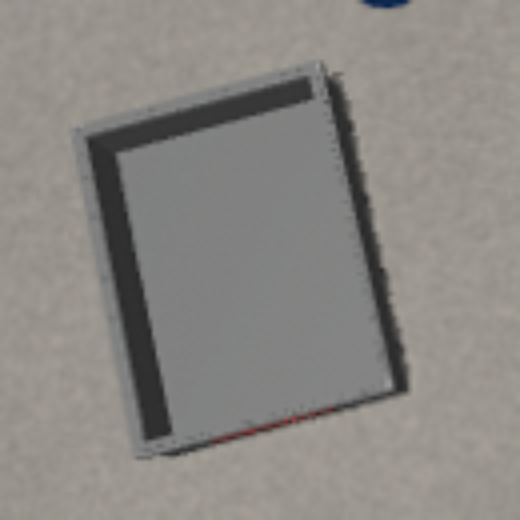

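```bash
python3 -c "
from h import *
go((.512,.376,.2286,-1.336),(.512,.376,.08,-1.336)); print(onz('top',(195,172),.05))"
```

```text
clock 11.50 pos [0.5857 0.0543 0.2271] yaw -0.2120 z-axis [ 0.0162 -0.0027 -0.9999] grip 0.0492 F [ 0.4873 -0.5876 -2.9112]
(0.512, 0.376, 0.2286, -1.336) -> [-0.1397 -0.299  -0.0036] turn 0.5366728543029917
(0.512, 0.376, 0.08, -1.336) -> [-0.1422 -0.2989  0.145 ] turn 0.5366728543029917
[0.6874 0.2908 0.05  ]
```

```bash
python3 -m inch '[[-0.02,-0.04,-0.004,0.08,0.8],[-0.047,-0.1,-0.004,0.17,0.8],[-0.07,-0.15,-0.004,0.25,0.8],[-0.093,-0.2,-0.004,0.34,0.8],[-0.117,-0.25,-0.004,0.43,0.8],[-0.142,-0.299,0.02,0.5,0.8],[-0.142,-0.299,0.08,0.537,0.8],[-0.142,-0.299,0.13,0.537,0.8],[-0.142,-0.299,0.145,0.537,0.8],[-0.142,-0.299,0.145,0.537,0.8]]'; python3 -c "
from h import *
go((.512,.376,.03,-1.336),(.512,.376,.012,-1.336));print(bot.get_obs()['joint_pos'])
im=bot.camera('side');cv2.imwrite('pics/s5.png',cv2.resize(im[120:270,190:370,::-1],None,fx=4,fy=4))"
```

```text
clock: 12.75
eef_pos: [0.5113, 0.3755, 0.0781]
tool_rot: [0.785, -0.62, 0.006, -0.002]
ft_force: [0.2, 0.3, -1.5]
grip_width: 0.0495
clock 12.75 pos [0.5113 0.3755 0.0781] yaw -1.3372 z-axis [ 0.0119 -0.0041 -0.9999] grip 0.0495 F [ 0.24    0.3034 -1.5129]
(0.512, 0.376, 0.03, -1.336) -> [-0.0006 -0.0003  0.0481] turn -0.0005623437037666453
(0.512, 0.376, 0.012, -1.336) -> [-0.0008 -0.0001  0.0661] turn -0.0005623437037666453
[ 0.6384  0.596   0.1377  1.1054 -0.0104 -1.166 ]
```

View pics/s5.png

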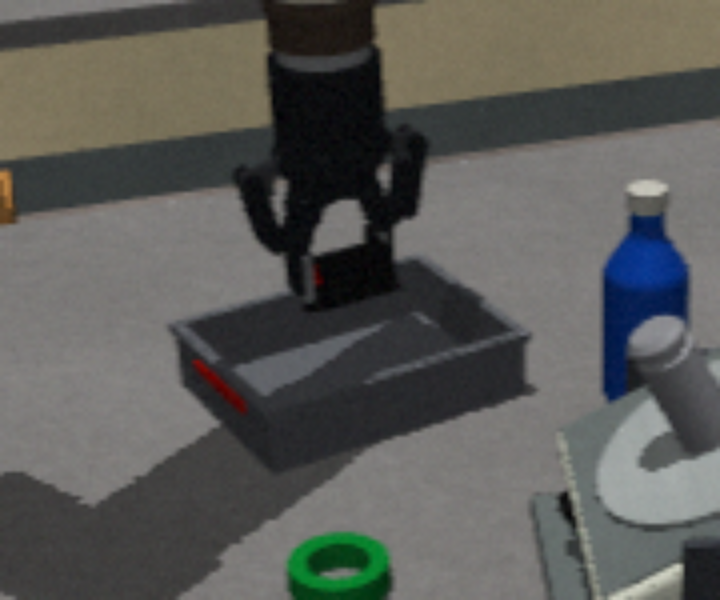

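```bash
python3 -m inch '[[0,0,0.04,0,0.8],[0,0,0.055,0,0.8],[0,0,0.058,0,0.8],[0,0,0.061,0,0.8]]'; python3 -m inch '[[0,0,0.002,0,0.8],[0,0,0.004,0,0.8]]'
```

```text
clock: 13.3
eef_pos: [0.5136, 0.3768, 0.0199]
tool_rot: [0.785, -0.62, 0.007, -0.005]
ft_force: [0.5, -0.2, -1.5]
grip_width: 0.0493
clock: 13.55
eef_pos: [0.5137, 0.3768, 0.0177]
tool_rot: [0.785, -0.62, 0.007, -0.005]
ft_force: [-4.8, -3.7, 18.2]
grip_width: 0.0496
```

```bash
python3 -m inch '[[0,0,0.002,0,0.8],[0,0,0.003,0,0.8]]'
```

```text
clock: 13.8
eef_pos: [0.5138, 0.3768, 0.0175]
tool_rot: [0.785, -0.62, 0.007, -0.006]
ft_force: [-7.5, -6.8, 27.9]
grip_width: 0.0497
```

```bash
python3 -m inch '[[0,0,-0.002,0,0.37],[0,0,-0.002,0,0.34],[0,0,0,0,0.31],[0,0,0.003,0,0.3],[0,0,0.006,0,0.29]]'; python3 -c "
from h import *
im=bot.camera('side');cv2.imwrite('pics/s6.png',cv2.resize(im[120:270,190:370,::-1],None,fx=4,fy=4))"
```

```text
clock: 14.42
eef_pos: [0.5146, 0.3757, 0.0068]
tool_rot: [0.785, -0.62, 0.008, -0.005]
ft_force: [1.4, -4.0, 6.0]
grip_width: 0.0604
```

View pics/s6.png

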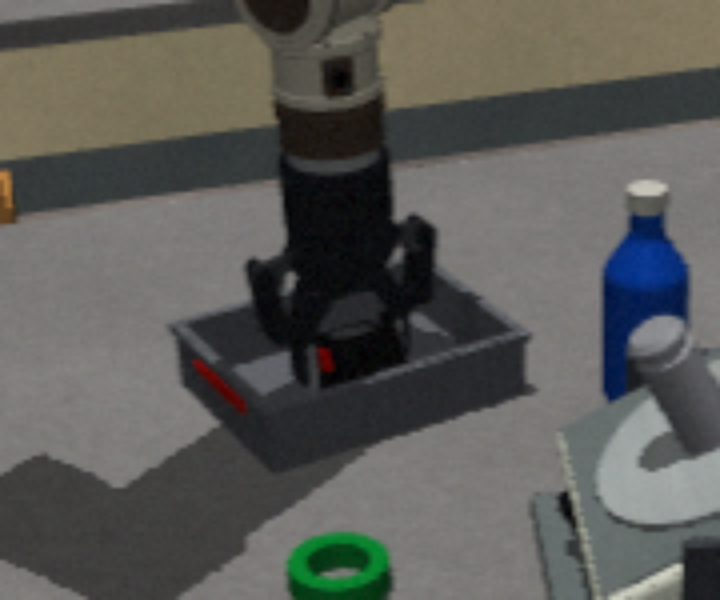

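```bash
python3 -m inch '[[0,0,0,0,0.2],[0,0,0,0,0],[0,0,0,0,0],[0,0,-0.03,0,0],[0,0,-0.08,0,0],[0,0,-0.12,0,0]]'; python3 -c "
from h import *
im=bot.camera('side');cv2.imwrite('pics/s7.png',cv2.resize(im[120:270,190:370,::-1],None,fx=4,fy=4))
go((.452,-.1985,.2,0),(.452,-.1985,.1,0));print(bot.get_obs()['joint_pos'])"
```

```text
clock: 15.22
eef_pos: [0.511, 0.3766, 0.1267]
tool_rot: [0.785, -0.62, 0.006, -0.004]
ft_force: [0.4, 0.6, 0.3]
grip_width: 0.0851
clock 15.28 pos [0.5135 0.3785 0.1332] yaw -1.3364 z-axis [ 0.0222  0.0038 -0.9997] grip 0.0855 F [0.7305 0.9545 3.8346]
(0.452, -0.1985, 0.2, 0) -> [ 0.5471  0.1923 -0.0703] turn -0.6380876573141505
(0.452, -0.1985, 0.1, 0) -> [0.5469 0.1945 0.0297] turn -0.6380876573141505
[ 0.6401  0.5507  0.2106  1.2106 -0.0102 -1.1652]
```

View pics/s7.png

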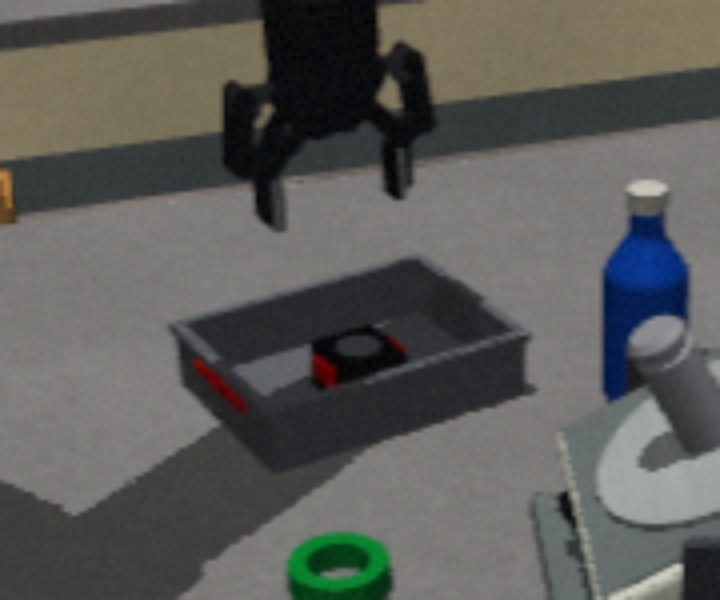

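```bash
python3 -m inch '[[0.04,0.015,-0.05,0.08,0],[0.1,0.035,-0.07,0.17,0],[0.16,0.055,-0.07,0.26,0],[0.22,0.077,-0.07,0.35,0],[0.28,0.098,-0.07,0.44,0],[0.34,0.12,-0.07,0.53,0],[0.4,0.141,-0.07,0.62,0],[0.46,0.162,-0.07,0.71,0],[0.52,0.183,-0.06,0.8,0],[0.547,0.193,-0.03,0.88,0]]'; python3 -c "
from h import *
go((.452,-.1985,.1,2.932));print(bot.get_obs()['joint_pos'])"
```

```text
clock: 16.52
eef_pos: [0.4509, -0.2037, 0.1571]
tool_rot: [0.023, 1.0, -0.002, 0.01]
ft_force: [-0.0, -0.5, -1.3]
grip_width: 0.085
clock 16.52 pos [ 0.4509 -0.2037  0.1571] yaw 3.0959 z-axis [ 0.0192 -0.005  -0.9998] grip 0.0850 F [-0.0206 -0.4885 -1.2525]
(0.452, -0.1985, 0.1, 2.932) -> [0.0003 0.0055 0.0571] turn 0.07823893327565518
[-0.4264  0.2615 -0.1669  1.1229  0.0034 -0.3806]
```

```bash
python3 -m inch '[[0,0.0055,0.02,0.078,0],[0,0.0055,0.057,0.078,0],[0,0.0055,0.057,0.078,0]]'; python3 -c "
from h import *
go((.452,-.1985,.1,2.932),(.452,-.1985,.004,2.932))
im=bot.camera('side');cv2.imwrite('pics/s8.png',cv2.resize(im[270:420,230:410,::-1],None,fx=4,fy=4))"
```

```text
clock: 16.9
eef_pos: [0.448, -0.1941, 0.0961]
tool_rot: [0.101, 0.995, 0.001, 0.004]
ft_force: [-0.4, -0.2, 0.2]
grip_width: 0.0853
clock 16.90 pos [ 0.448  -0.1941  0.0961] yaw 2.9399 z-axis [ 0.0075  0.0003 -1.    ] grip 0.0853 F [-0.3714 -0.1719  0.2012]
(0.452, -0.1985, 0.1, 2.932) -> [-0.0048 -0.0035 -0.0039] turn 0.0037791394425489505
(0.452, -0.1985, 0.004, 2.932) -> [-0.0041 -0.0037  0.0921] turn 0.0037791394425489505
```

View pics/s8.png

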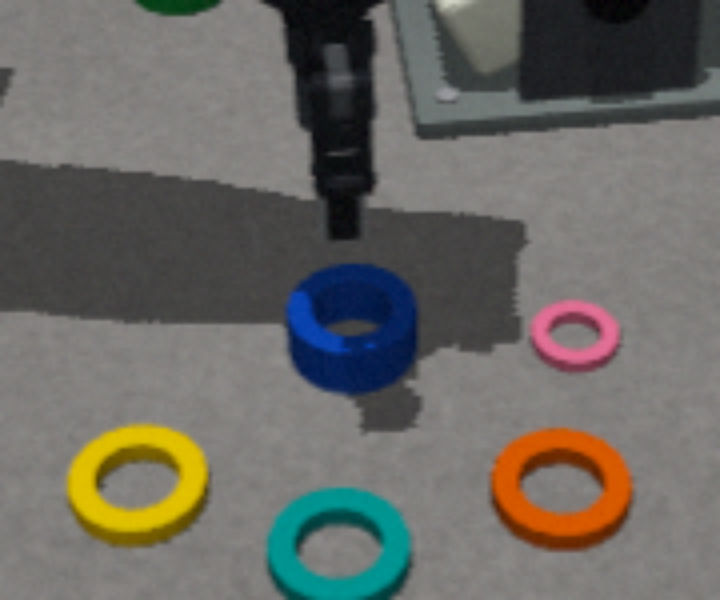

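```bash
python3 -m inch '[[-0.004,-0.004,0.05,0.004,0],[-0.004,-0.004,0.085,0.004,0],[-0.004,-0.004,0.092,0.004,0],[-0.004,-0.004,0.092,0.004,0],[-0.004,-0.004,0.092,0.004,0]]'; python3 -c "
from h import *
go((.452,-.1985,.004,2.932))"
```

```text
clock: 17.58
eef_pos: [0.4568, -0.2008, 0.0088]
tool_rot: [0.105, 0.994, -0.001, 0.009]
ft_force: [-0.3, -0.4, 0.3]
grip_width: 0.0852
clock 17.57 pos [ 0.4568 -0.2008  0.0088] yaw 2.9319 z-axis [ 0.0174 -0.0041 -0.9998] grip 0.0852 F [-0.2818 -0.4151  0.3461]
(0.452, -0.1985, 0.004, 2.932) -> [0.0052 0.0012 0.0047] turn -2.6860153811555994e-05
```

```bash
python3 -m inch '[[0.005,0.001,0.004,0,0],[0.005,0.001,0.004,0,0.2],[0.005,0.001,0.004,0,0.6],[0.005,0.001,0.004,0,0.6],[0.005,0.001,0.004,0,0.6]]'; python3 -c "
from h import *
go((.452,-.1985,.004,2.932))"
```

```text
clock: 18.2
eef_pos: [0.4502, -0.198, 0.0038]
tool_rot: [0.105, 0.994, -0.001, 0.007]
ft_force: [-2.9, 1.3, 8.4]
grip_width: 0.0622
clock 18.20 pos [ 0.4502 -0.198   0.0038] yaw 2.9318 z-axis [ 0.0139 -0.0025 -0.9999] grip 0.0622 F [-2.9091  1.259   8.3874]
(0.452, -0.1985, 0.004, 2.932) -> [-0.0019 -0.0001 -0.0002] turn -0.00011549007596390655
```

```bash
python3 -c "
from h import *
go((.45,-.198,.23,2.932),(.6201,.0465,.23,2.932))"
```

```text
clock 18.20 pos [ 0.4502 -0.198   0.0038] yaw 2.9318 z-axis [ 0.0139 -0.0025 -0.9999] grip 0.0622 F [-2.9091  1.259   8.3874]
(0.45, -0.198, 0.23, 2.932) -> [-0.003   0.     -0.2262] turn -0.00011549007596390655
(0.6201, 0.0465, 0.23, 2.932) -> [-0.1184  0.2746 -0.2245] turn -0.00011549007596390655
```

```bash
python3 -m inch '[[0,0,-0.03,0,0.6],[0,0,-0.09,0,0.6],[-0.003,0,-0.15,0,0.6],[-0.02,0.04,-0.2,0,0.6],[-0.045,0.1,-0.225,0,0.6],[-0.07,0.16,-0.225,0,0.6],[-0.094,0.215,-0.225,0,0.6],[-0.118,0.27,-0.225,0,0.6],[-0.118,0.274,-0.225,0,0.6],[-0.118,0.274,-0.225,0,0.6]]'; python3 -m inch '[[0,0,0,0,0.6]]'; python3 -c "
from h import *
go((.6201,.0465,.22,2.932),(.6201,.0465,.188,2.932))
im=bot.camera('side');cv2.imwrite('pics/s9.png',cv2.resize(im[120:270,290:470,::-1],None,fx=4,fy=4));print(bot.get_obs()['joint_pos'])"
```

```text
clock: 19.45
eef_pos: [0.6194, 0.0464, 0.2286]
tool_rot: [0.104, 0.995, -0.001, 0.006]
ft_force: [-0.0, -0.1, 0.1]
grip_width: 0.0625
clock: 19.58
eef_pos: [0.619, 0.0445, 0.2295]
tool_rot: [0.106, 0.994, -0.001, 0.007]
ft_force: [-0.2, -1.3, -0.7]
grip_width: 0.0623
clock 19.57 pos [0.619  0.0445 0.2295] yaw 2.9301 z-axis [ 0.0131 -0.0031 -0.9999] grip 0.0623 F [-0.184  -1.3489 -0.6511]
(0.6201, 0.0465, 0.22, 2.932) -> [-0.0005  0.0022  0.0096] turn -0.0008834806461547624
(0.6201, 0.0465, 0.188, 2.932) -> [-0.0001  0.0022  0.0416] turn -0.0008834806461547624
[ 0.0733  0.4766  0.3425  1.4235 -0.0039  0.2853]
```

View pics/s9.png

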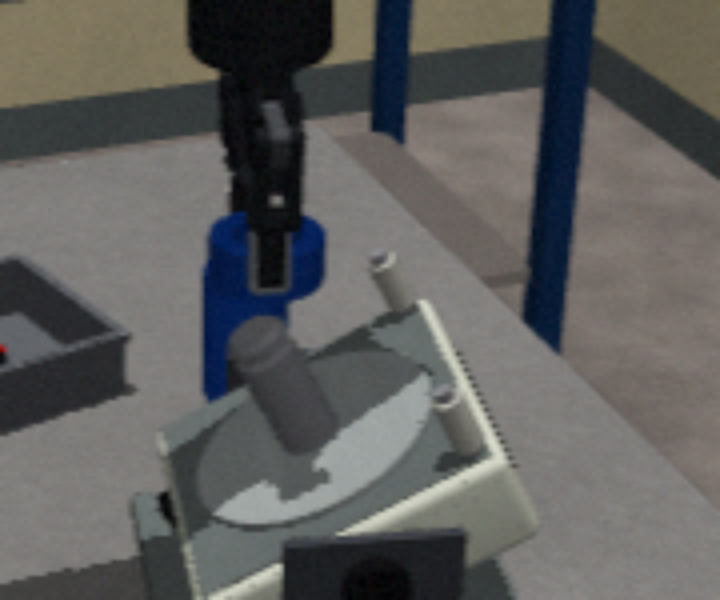

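```bash
cat >> h.py <<'E'
O=np.array([.6513,.0398,.122]); YAW=-.21; FR=frame(YAW); XU=np.array([np.cos(YAW),np.sin(YAW),0])
def draw(n,img,curves):
    for P,c in curves: cv2.polylines(img,[np.round(proj(n,P)*4).astype(np.int32)],True,c,1,shift=0)
def overlay(n,crop,curves,fn):
    im=bot.camera(n)[:,:,::-1]; x0,x1,y0,y1=crop
    a=np.ascontiguousarray(cv2.resize(im[y0:y1,x0:x1],None,fx=4,fy=4,interpolation=cv2.INTER_CUBIC))
    for P,c in curves: cv2.polylines(a,[np.round((proj(n,P)-[x0,y0]+.5)*4).astype(np.int32)],True,c,1)
    cv2.imwrite(fn,a)
def circ(c,r,A=np.eye(3)): return np.array(c)+(r*np.c_[np.cos(th),np.sin(th),0*th])@A.T
def spind(): return [(circ(O+.078*FR[:,2],.014,FR),(0,255,255)),(circ(O+.074*FR[:,2],.018,FR),(0,255,0)),(circ(O,.018,FR),(0,255,0)),(circ(O,.075,FR),(255,0,255))]
E
python3 - <<'E'
from h import *
p=bot.get_obs()['eef_pos']; c=p+.0019*XU; b=c[2]-.0038
R1=[(circ([c[0],c[1],z],r),(255,255,255)) for z in(b,b+.028) for r in(.032,)]
overlay('side',(290,470,120,270),spind()+R1,'pics/o9.png')
E
```

```text
(no output)
```

View pics/o9.png

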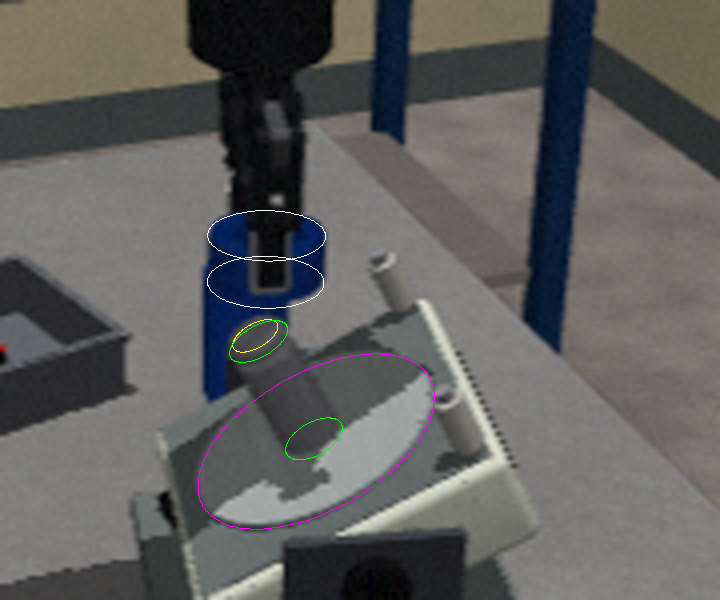

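```bash
python3 -m inch '[[0,0.002,0.012,0,0.6],[0,0.002,0.026,0,0.6],[0,0.002,0.034,0,0.6],[0,0.002,0.038,0,0.6],[0,0.002,0.041,0,0.6]]'; python3 - <<'E'
from h import *
go((.6201,.0465,.188,2.932))
p=bot.get_obs()['eef_pos']; c=p+.0019*XU; b=c[2]-.0038
R1=[(circ([c[0],c[1],z],r),(255,255,255)) for z in(b,b+.028) for r in(.032,)]
overlay('side',(290,470,120,270),R1,'pics/o10.png')
E
```

```text
clock: 20.3
eef_pos: [0.6206, 0.0481, 0.1887]
tool_rot: [0.105, 0.994, -0.0, 0.007]
ft_force: [-2.8, 1.4, 5.8]
grip_width: 0.0628
clock 20.30 pos [0.6206 0.0481 0.1887] yaw 2.9320 z-axis [ 0.0137 -0.0019 -0.9999] grip 0.0628 F [-2.7825  1.3514  5.7722]
(0.6201, 0.0465, 0.188, 2.932) -> [ 0.0002 -0.0017  0.0007] turn 1.0074766644584987e-05
```

View pics/o10.png

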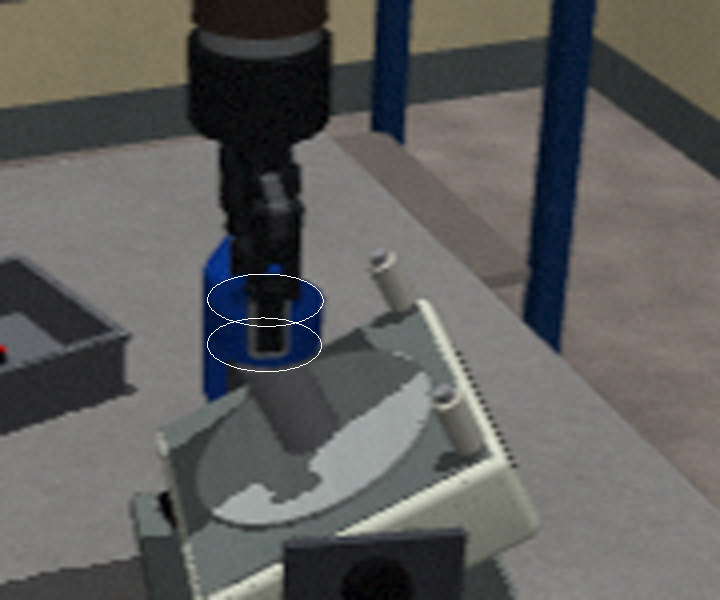

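```bash
python3 -m inch '[[0,-0.002,0,0,0.2],[0,-0.002,0,0,0],[0,-0.002,-0.002,0,0]]'; python3 - <<'E'
from h import *
go((.6201,.0465,.188,2.932))
overlay('side',(290,470,120,270),[],'pics/o11.png')
E
```

```text
clock: 20.72
eef_pos: [0.6205, 0.0456, 0.1906]
tool_rot: [0.105, 0.994, -0.001, 0.007]
ft_force: [0.0, 0.0, 0.0]
grip_width: 0.0855
clock 20.73 pos [0.6205 0.0456 0.1906] yaw 2.9315 z-axis [ 0.0142 -0.0027 -0.9999] grip 0.0855 F [0.0099 0.036  0.0383]
(0.6201, 0.0465, 0.188, 2.932) -> [0.0006 0.0008 0.0026] turn -0.00025898725816758986
```

View pics/o11.png

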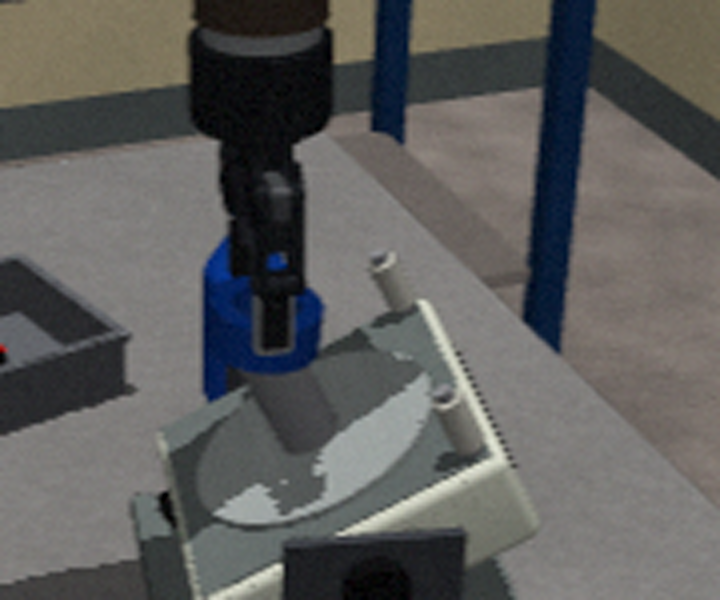

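```bash
python3 -m inch '[[0,0,-0.03,0,0],[0,0,-0.055,0,0.5],[0.032,0,-0.055,0,1],[0.032,0,-0.05,0,1],[0.032,0,-0.04,0,1],[0.032,0,-0.03,0,1],[0.032,0,-0.022,0,1]]'; python3 - <<'E'
from h import *
go((.6201,.0465,.188,2.932))
overlay('side',(290,470,120,270),[],'pics/o12.png')
E
```

```text
clock: 21.65
eef_pos: [0.5884, 0.0524, 0.2106]
tool_rot: [0.105, 0.994, -0.001, 0.006]
ft_force: [-7.9, 0.7, 12.6]
grip_width: -0.0002
clock 21.65 pos [0.5884 0.0524 0.2106] yaw 2.9315 z-axis [ 0.0116 -0.0024 -0.9999] grip -0.0002 F [-7.8973  0.7364 12.5612]
(0.6201, 0.0465, 0.188, 2.932) -> [-0.032   0.0008  0.023 ] turn -0.0002388019581057485
```

View pics/o12.png

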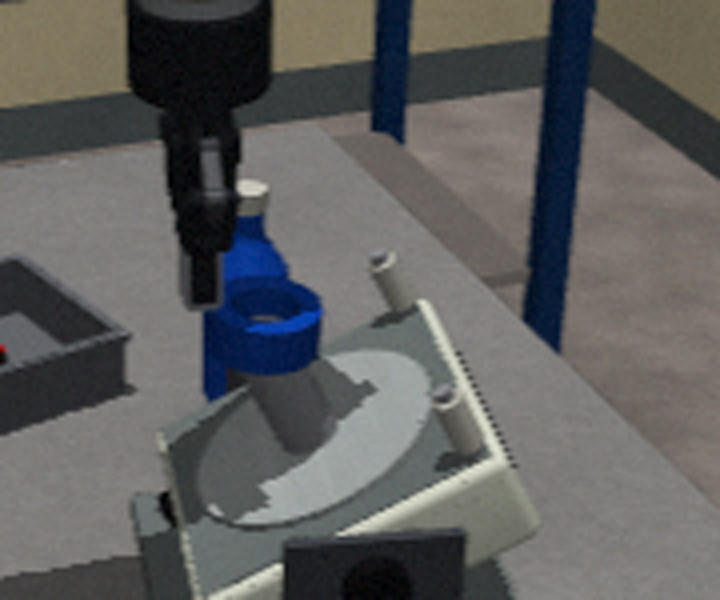

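```bash
python3 -m inch '[[0,0,0.004,0,1],[0,0,0.008,0,1]]'; python3 - <<'E'
from h import *
go((.6201,.0465,.188,2.932))
overlay('side',(290,470,120,270),[],'pics/o13.png')
E
```

```text
clock: 21.95
eef_pos: [0.5884, 0.053, 0.2051]
tool_rot: [0.105, 0.994, 0.0, 0.007]
ft_force: [-6.4, 1.7, 7.3]
grip_width: -0.0002
clock 21.95 pos [0.5884 0.053  0.2051] yaw 2.9321 z-axis [ 0.0138 -0.0011 -0.9999] grip -0.0002 F [-6.4357  1.6743  7.3421]
(0.6201, 0.0465, 0.188, 2.932) -> [-0.0321  0.0002  0.0175] turn 3.777485899019664e-05
```

View pics/o13.png

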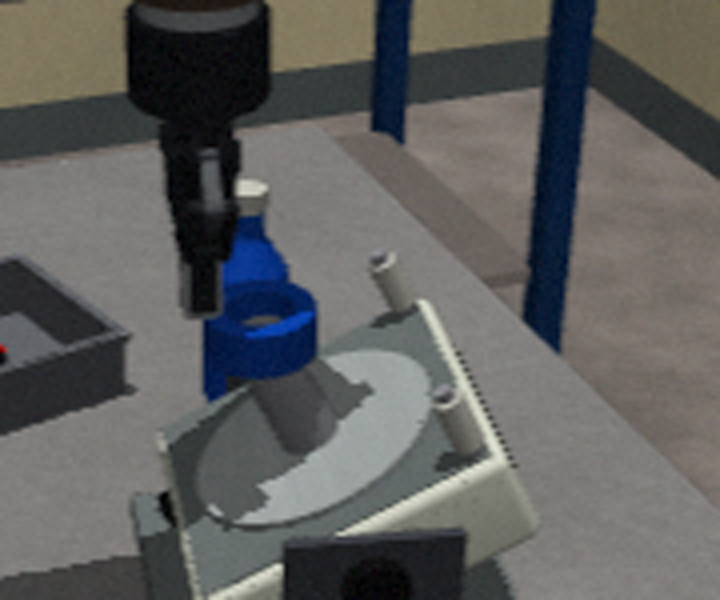

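Working: the ring is tilting. Keep pushing.

```bash
python3 -m inch '[[0.001,0,0.004,0,1],[0.002,0,0.008,0,1],[0.003,0,0.012,0,1]]'; python3 - <<'E'
from h import *
go((.6201,.0465,.188,2.932))
overlay('side',(290,470,120,270),[],'pics/o14.png')
E
```

```text
clock: 22.38
eef_pos: [0.5863, 0.0529, 0.1913]
tool_rot: [0.105, 0.994, -0.001, 0.007]
ft_force: [-0.4, -0.1, 0.3]
grip_width: 0.0002
clock 22.38 pos [0.5863 0.0529 0.1913] yaw 2.9315 z-axis [ 0.0139 -0.0028 -0.9999] grip 0.0002 F [-0.3923 -0.0655  0.3395]
(0.6201, 0.0465, 0.188, 2.932) -> [-0.0344  0.0007  0.0038] turn -0.000218954756432361
```

View pics/o14.png

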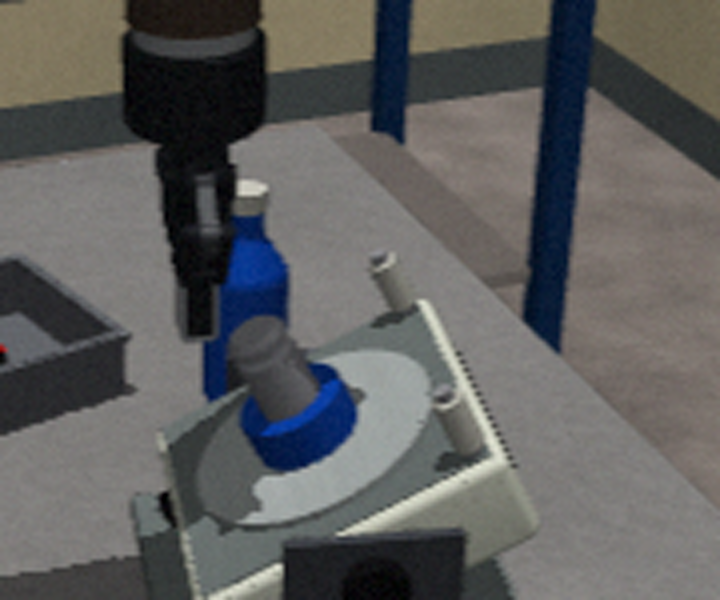

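```bash
python3 - <<'E'
from h import *
zz=FR[:,2]
overlay('side',(290,470,120,270),spind()+[(circ(O+h*zz,.032,FR),(255,255,255)) for h in(0,.028)],'pics/o15.png')
go((.62,.0465,.21,2.932),(.4452,.1372,.2,2.932),(.4452,.1372,.1,2.932))
E
```

```text
clock 22.48 pos [0.5857 0.053  0.1909] yaw 2.9316 z-axis [ 0.0124 -0.0028 -0.9999] grip -0.0002 F [ 0.3769 -0.2318  0.0926]
(0.62, 0.0465, 0.21, 2.932) -> [-0.0351  0.0008 -0.0186] turn -0.0001888168192656511
(0.4452, 0.1372, 0.2, 2.932) -> [ 0.1549  0.0531 -0.011 ] turn -0.0001888168192656511
(0.4452, 0.1372, 0.1, 2.932) -> [0.1562 0.0531 0.089 ] turn -0.0001888168192656511
```

View pics/o15.png

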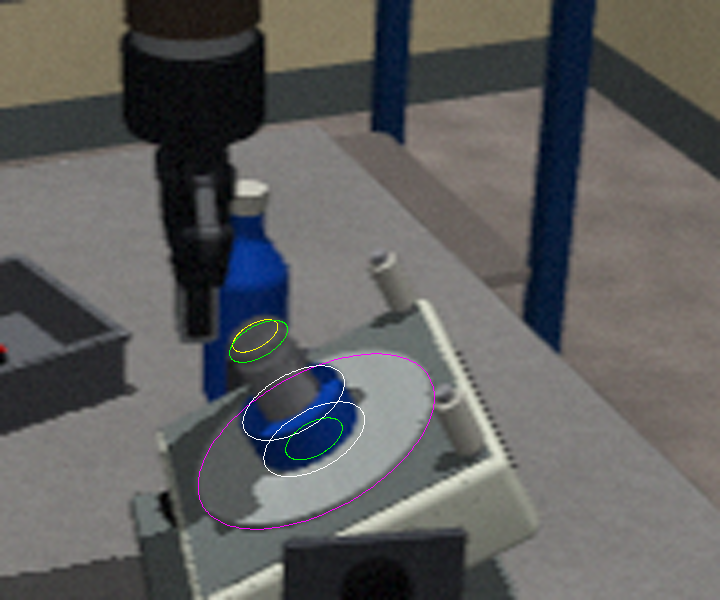

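```bash
python3 -m inch '[[0,0.001,-0.004,0,0.435],[0,0.001,-0.004,0,0.435],[-0.019,0.001,0,0,0.435],[-0.03,0.001,0.02,0,0.435],[-0.039,0.001,0.038,0,0.435],[-0.041,0.001,0.043,0,0.435],[-0.042,0.001,0.045,0,0.435]]'; python3 - <<'E'
from h import *
go((.62,.0465,.21,2.932))
overlay('side',(290,470,120,270),[],'pics/o16.png')
E
```

```text
clock: 23.35
eef_pos: [0.6274, 0.0452, 0.1465]
tool_rot: [0.105, 0.994, -0.001, 0.006]
ft_force: [-0.7, 0.2, 0.2]
grip_width: 0.0485
clock 23.35 pos [0.6274 0.0452 0.1465] yaw 2.9317 z-axis [ 0.0119 -0.0026 -0.9999] grip 0.0485 F [-0.7303  0.1982  0.1865]
(0.62, 0.0465, 0.21, 2.932) -> [ 0.0068 -0.0002 -0.0635] turn -0.0001448671348704877
```

View pics/o16.png

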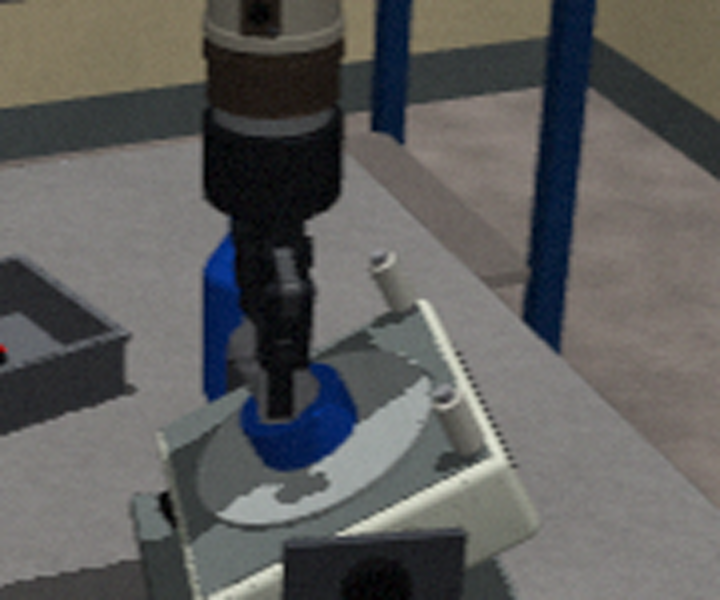

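Continue pushing in along the axis, watching force.

```bash
python3 -m inch '[[-0.001,0,0.002,0,0.435],[-0.002,0,0.004,0,0.435]]';python3 -m inch '[[-0.001,0,0.002,0,0.435],[-0.002,0,0.004,0,0.435]]'
```

```text
clock: 23.65
eef_pos: [0.6303, 0.0449, 0.1443]
tool_rot: [0.105, 0.994, -0.0, 0.008]
ft_force: [-0.2, 0.9, 1.3]
grip_width: 0.0483
clock: 23.9
eef_pos: [0.6309, 0.0448, 0.1432]
tool_rot: [0.105, 0.994, 0.0, 0.007]
ft_force: [-12.4, 0.6, 23.2]
grip_width: 0.0481
```

```bash
python3 -m inch '[[-0.001,0,0.002,0,0.435],[-0.001,0,0.003,0,0.435]]'; python3 - <<'E'
from h import *
go((.62,.0465,.21,2.932))
zz=FR[:,2]
overlay('side',(290,470,120,270),[(circ(O+h*zz,.032,FR),(255,255,255)) for h in(0,.028)],'pics/o17.png')
E
```

```text
clock: 24.15
eef_pos: [0.631, 0.0448, 0.143]
tool_rot: [0.104, 0.995, 0.0, 0.007]
ft_force: [-18.5, 0.1, 30.7]
grip_width: 0.048
clock 24.15 pos [0.631  0.0448 0.143 ] yaw 2.9323 z-axis [ 0.0144 -0.001  -0.9999] grip 0.0480 F [-18.5091   0.0689  30.6647]
(0.62, 0.0465, 0.21, 2.932) -> [ 0.0101 -0.0005 -0.0671] turn 0.00016384434628022665
```

View pics/o17.png

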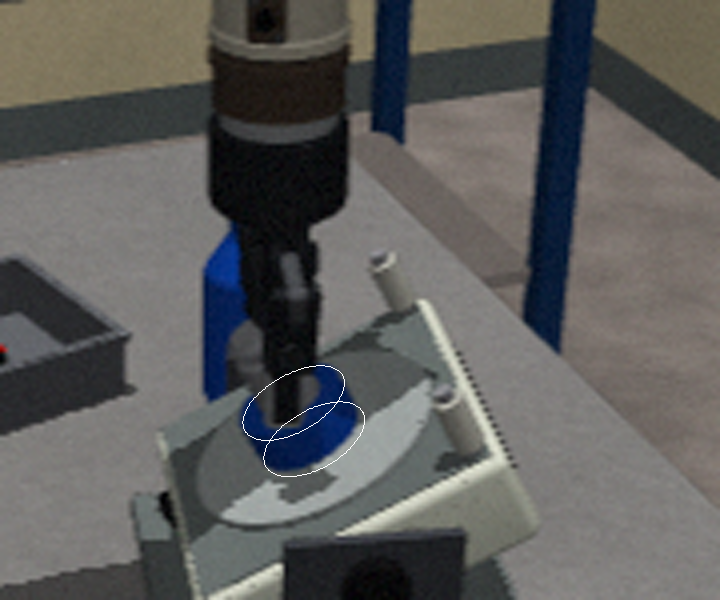

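```bash
python3 -m inch '[[0.018,0,-0.036,0,0.435],[0.036,0,-0.07,0,0.2],[0.09,0.025,-0.07,0,0],[0.145,0.045,-0.06,0,0],[0.19,0.052,-0.01,0,0],[0.202,0.052,0.043,0,0],[0.202,0.052,0.043,0,0]]'; python3 - <<'E'
from h import *
go((.4452,.1370,.1,2.932),(.4452,.1370,.003,2.932))
zz=FR[:,2]
overlay('side',(290,470,120,270),[(circ(O+h*zz,.032,FR),(255,255,255)) for h in(.028,)],'pics/o18.png')
overlay('side',(200,380,180,330),[],'pics/o18b.png')
E
```

```text
clock: 25.08
eef_pos: [0.4412, 0.1358, 0.0875]
tool_rot: [0.104, 0.995, -0.003, 0.002]
ft_force: [0.6, 0.1, 0.7]
grip_width: 0.0853
clock 25.07 pos [0.4412 0.1358 0.0875] yaw 2.9332 z-axis [ 0.0033 -0.0059 -1.    ] grip 0.0853 F [0.6365 0.1193 0.6613]
(0.4452, 0.137, 0.1, 2.932) -> [-0.0037  0.0019 -0.0125] turn 0.0005891613792251216
(0.4452, 0.137, 0.003, 2.932) -> [-0.0033  0.0024  0.0845] turn 0.0005891613792251216
```

View pics/o18.png

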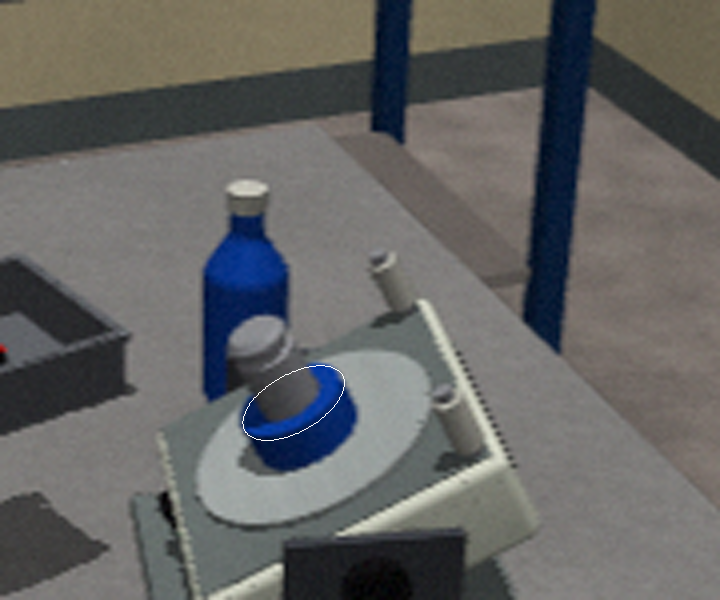

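View pics/o18b.png

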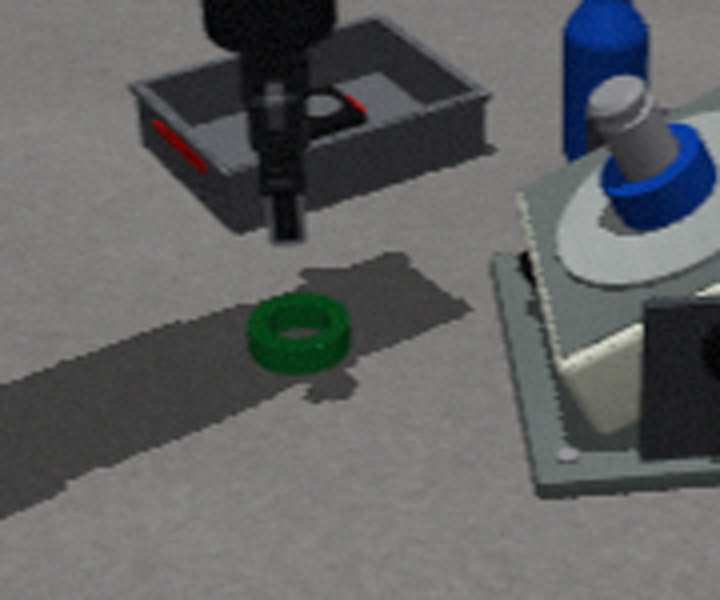

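```bash
python3 -m inch '[[0,0,0.03,0,0],[0,0,0.05,0,0],[0,0,0.05,0,0]]'; python3 - <<'E'
from h import *
go((.4452,.1370,.003,2.932))
E
```

```text
clock: 25.55
eef_pos: [0.4504, 0.137, 0.0423]
tool_rot: [0.105, 0.994, 0.0, 0.008]
ft_force: [-0.1, -0.6, -0.3]
grip_width: 0.0852
clock 25.55 pos [0.4504 0.137  0.0423] yaw 2.9305 z-axis [ 0.0168 -0.0017 -0.9999] grip 0.0852 F [-0.0642 -0.5645 -0.2916]
(0.4452, 0.137, 0.003, 2.932) -> [ 0.0057 -0.0012  0.0392] turn -0.0006996567663768847
```

```bash
python3 -m inch '[[0.005,-0.001,0.03,0,0],[0.005,-0.001,0.039,0,0],[0.005,-0.001,0.039,0,0.2],[0.005,-0.001,0.039,0,0.6],[0.005,-0.001,0.039,0,0.6],[0.005,-0.001,0.039,0,0.6]]'; python3 - <<'E'
from h import *
go((.6201,.0465,.23,2.932))
E
```

```text
clock: 26.3
eef_pos: [0.4448, 0.1371, 0.0039]
tool_rot: [0.105, 0.994, -0.0, 0.009]
ft_force: [-0.8, -1.1, 5.1]
grip_width: 0.0609
clock 26.30 pos [0.4448 0.1371 0.0039] yaw 2.9316 z-axis [ 0.0173 -0.002  -0.9998] grip 0.0609 F [-0.8402 -1.119   5.0738]
(0.6201, 0.0465, 0.23, 2.932) -> [-0.1942 -0.0517 -0.2228] turn -0.0001803580693783093
```

```bash
python3 -m inch '[[0,0,-0.04,0,0.6],[-0.004,0,-0.1,0,0.6],[-0.01,-0.004,-0.16,0,0.6],[-0.04,-0.012,-0.215,0,0.6],[-0.09,-0.025,-0.223,0,0.6],[-0.14,-0.04,-0.223,0,0.6],[-0.185,-0.05,-0.223,0,0.6],[-0.195,-0.052,-0.223,0,0.6],[-0.195,-0.052,-0.223,0,0.6],[-0.195,-0.052,-0.223,0,0.6]]'; python3 - <<'E'
from h import *
go((.6216,.0462,.21,2.932),(.6216,.0462,.188,2.932))
p=bot.get_obs()['eef_pos']; c=p+.0004*XU; b=c[2]-.0039
R1=[(circ([c[0],c[1],z],r),(255,255,255)) for z in(b,b+.02) for r in(.032,)]
overlay('side',(290,470,120,270),R1,'pics/o20.png')
E
```

```text
clock: 27.55
eef_pos: [0.6188, 0.0465, 0.2281]
tool_rot: [0.104, 0.995, -0.0, 0.007]
ft_force: [-0.7, 1.2, -0.2]
grip_width: 0.0611
clock 27.55 pos [0.6188 0.0465 0.2281] yaw 2.9326 z-axis [ 0.0136 -0.0023 -0.9999] grip 0.0611 F [-0.7393  1.1715 -0.2253]
(0.6216, 0.0462, 0.21, 2.932) -> [-0.0026  0.0002  0.0181] turn 0.0002721263730780052
(0.6216, 0.0462, 0.188, 2.932) -> [-0.0022  0.0002  0.0401] turn 0.0002721263730780052
```

View pics/o20.png

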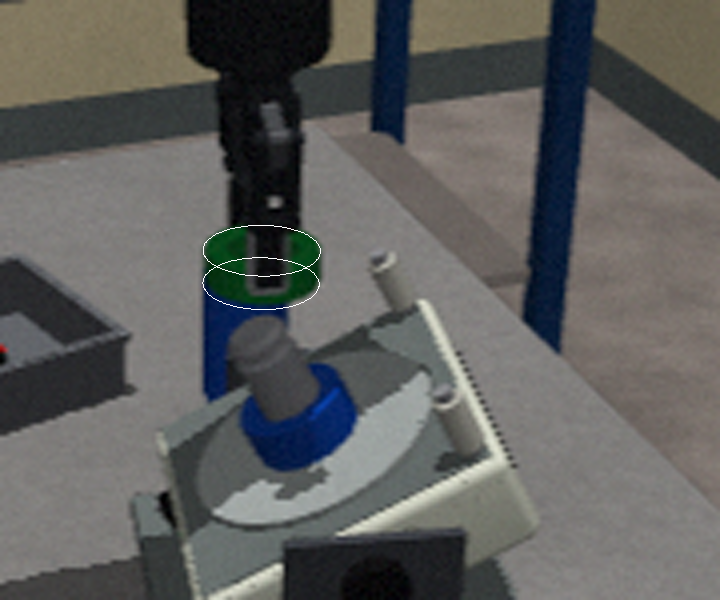

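Prediction matches. Descend, release, then press the near rim with shut fingers as before.

```bash
python3 -m inch '[[-0.002,0,0.012,0,0.6],[-0.002,0,0.026,0,0.6],[-0.002,0,0.034,0,0.6],[-0.002,0,0.038,0,0.6],[-0.002,0,0.04,0,0.6]]'; python3 - <<'E'
from h import *
go((.6216,.0462,.188,2.932))
overlay('side',(290,470,120,270),[],'pics/o21.png')
E
```

```text
clock: 28.22
eef_pos: [0.6221, 0.0471, 0.1887]
tool_rot: [0.104, 0.995, 0.001, 0.007]
ft_force: [-4.5, 4.6, 9.6]
grip_width: 0.0608
clock 28.23 pos [0.6221 0.0471 0.1887] yaw 2.9330 z-axis [ 0.0144  0.0007 -0.9999] grip 0.0608 F [-4.4838  4.6116  9.6455]
(0.6216, 0.0462, 0.188, 2.932) -> [ 0.0003 -0.001   0.0007] turn 0.0004573990115447694
```

View pics/o21.png

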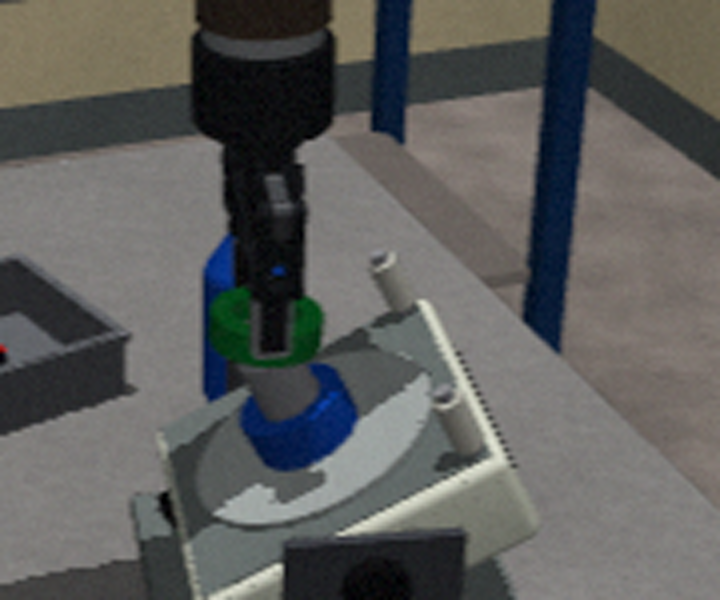

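```bash
python3 -m inch '[[0,0,0,0,0.2],[0,0,0,0,0],[0,0,-0.03,0,0],[0,0,-0.05,0,0.5],[0.03,0,-0.05,0,1],[0.032,0,-0.045,0,1],[0.032,0,-0.03,0,1],[0.032,0,-0.02,0,1],[0.032,0,-0.014,0,1],[0.032,0,-0.009,0,1]]'; python3 - <<'E'
from h import *
go((.6216,.0462,.188,2.932))
overlay('side',(290,470,120,270),[],'pics/o22.png')
E
```

```text
clock: 29.52
eef_pos: [0.5909, 0.052, 0.1955]
tool_rot: [0.105, 0.994, -0.001, 0.007]
ft_force: [-0.7, -1.0, 1.9]
grip_width: 0.0006
clock 29.52 pos [0.5909 0.052  0.1955] yaw 2.9317 z-axis [ 0.0132 -0.0027 -0.9999] grip 0.0006 F [-0.7069 -0.9779  1.9481]
(0.6216, 0.0462, 0.188, 2.932) -> [-0.0312  0.0007  0.008 ] turn -0.00015225954864644614
```

View pics/o22.png

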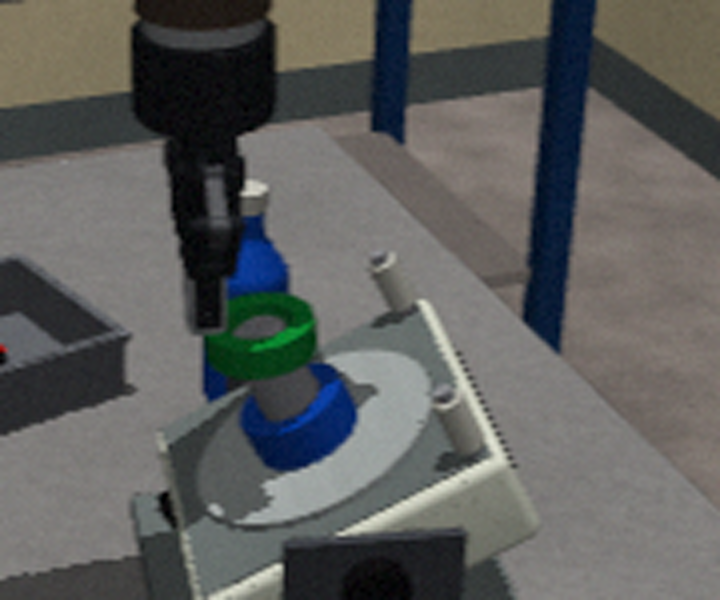

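```bash
python3 -m inch '[[0.001,0,0.004,0,1],[0.002,0,0.008,0,1],[0.003,0,0.012,0,1],[0.003,0,0.014,0,1]]'; python3 - <<'E'
from h import *
go((.6216,.0462,.188,2.932))
overlay('side',(290,470,120,270),[],'pics/o23.png')
E
```

```text
clock: 30.08
eef_pos: [0.588, 0.0526, 0.1817]
tool_rot: [0.105, 0.994, -0.001, 0.007]
ft_force: [-1.4, 0.1, 0.9]
grip_width: -0.0002
clock 30.07 pos [0.588  0.0526 0.1817] yaw 2.9316 z-axis [ 0.0136 -0.0026 -0.9999] grip -0.0002 F [-1.3542  0.1106  0.9251]
(0.6216, 0.0462, 0.188, 2.932) -> [-0.0343  0.0007 -0.0058] turn -0.00016772766022901542
```

View pics/o23.png

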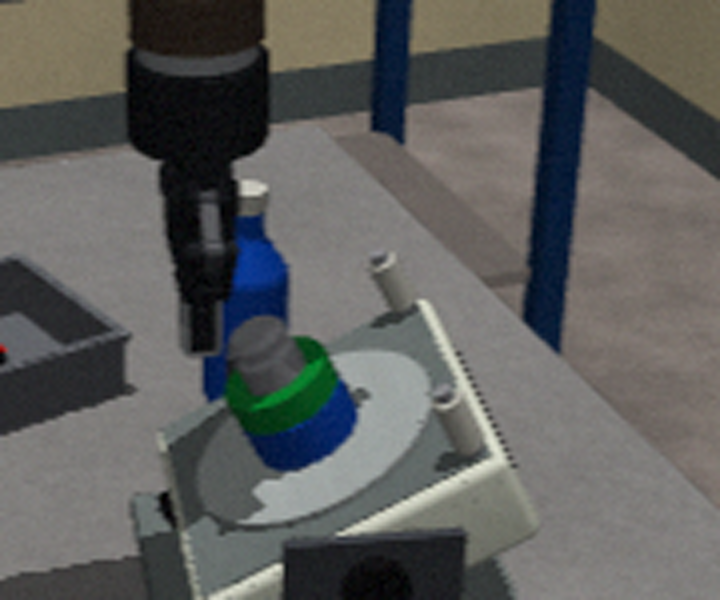

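```bash
python3 - <<'E'
from h import *
im=cv2.imread('pics/top0.png');hs=cv2.cvtColor(im,cv2.COLOR_BGR2HSV)
m=cv2.inRange(hs,(3,150,90),(14,255,255));w=np.zeros_like(m);w[223:259,428:464]=1;m*=w
n,l,s,c=cv2.connectedComponentsWithStats(m);print(s[1:],c[1:])
k=1+np.argmax(s[1:,4]);hl=cv2.convexHull(cv2.findNonZero((l==k).astype(np.uint8)));M=cv2.moments(hl);ct=np.array([M['m10'],M['m01']])/M['m00'];print(ct,M['m00'])
def hc(n,x,h=.012):
    P=np.vstack([circ([x[0],x[1],z],.032) for z in(0,h)]);q=cv2.convexHull(proj(n,P).astype(np.float32));m=cv2.moments(q);return np.array([m['m10'],m['m01']])/m['m00']
f=least_squares(lambda x:hc('top',x)-ct,[.514,-.32]);print(f.x)
f=least_squares(lambda x:np.r_[hc('top',x)-ct,hc('side',x)-[369.89,391.87]],[.514,-.32]);print(f.x,f.fun)
x=f.x
go((x[0],x[1],.2,2.932),(x[0],x[1],.1,2.932))
E
```

```text
[[440 229   1   1   1]
 [443 228   4   1   4]
 [448 229   1   1   1]
 [433 231   5  13  16]
 [450 230   2   1   2]
 [442 233   3   1   3]
 [447 233   6   4   6]
 [453 232   4   3   4]
 [438 237   1   1   1]
 [457 236   1   1   1]
 [453 238   1   2   2]
 [458 240   1   4   4]
 [438 243   1   1   1]
 [451 242   3   5   6]
 [434 245   3   4   4]
 [439 245   2   2   2]
 [457 246   1   1   1]
 [447 248   3   1   3]
 [455 249   1   1   1]
 [437 250   3   2   3]
 [442 252   1   1   1]
 [444 253   5   1   5]
 [451 252   1   1   1]] [[440.     229.    ]
 [444.5    228.    ]
 [448.     229.    ]
 [434.     236.875 ]
 [450.5    230.    ]
 [443.     233.    ]
 [449.5    234.1667]
 [454.5    233.    ]
 [438.     237.    ]
 [457.     236.    ]
 [453.     238.5   ]
 [458.     241.5   ]
 [438.     243.    ]
 [452.3333 244.3333]
 [434.75   246.5   ]
 [439.5    245.5   ]
 [457.     246.    ]
 [448.     248.    ]
 [455.     249.    ]
 [438.     250.3333]
 [442.     252.    ]
 [446.     253.    ]
 [451.     252.    ]]
[434.4 236.4] 15.0
[ 0.5241 -0.2947]
[ 0.52   -0.3082] [ 5.4637  1.5091  0.602  -5.0983]
clock 30.12 pos [0.588  0.0526 0.1815] yaw 2.9317 z-axis [ 0.0134 -0.0026 -0.9999] grip 0.0004 F [-0.5975 -0.0469  0.0813]
(np.float64(0.5199905130259987), np.float64(-0.30817203339099064), 0.2, 2.932) -> [-0.0089 -0.367  -0.0184] turn -0.0001553034826142896
(np.float64(0.5199905130259987), np.float64(-0.30817203339099064), 0.1, 2.932) -> [-0.0076 -0.367   0.0816] turn -0.0001553034826142896
```

Hue threshold was off in the top view; refit it using a broader mask.

```bash
python3 - <<'E'
from h import *
im=cv2.imread('pics/top0.png');hs=cv2.cvtColor(im,cv2.COLOR_BGR2HSV); print(hs[241,434:460:2].tolist())
m=((hs[:,:,1]>120)&((hs[:,:,0]<22))).astype(np.uint8);w=np.zeros_like(m);w[223:259,428:464]=1;m*=w
n,l,s,c=cv2.connectedComponentsWithStats(m);k=1+np.argmax(s[1:,4]);print(s[k])
hl=cv2.convexHull(cv2.findNonZero((l==k).astype(np.uint8)));M=cv2.moments(hl);ct=np.array([M['m10'],M['m01']])/M['m00'];print(ct,M['m00'])
def hc(n,x,h=.012):
    P=np.vstack([circ([x[0],x[1],z],.032) for z in(0,h)]);q=cv2.convexHull(proj(n,P).astype(np.float32));m=cv2.moments(q);return np.array([m['m10'],m['m01']])/m['m00']
f=least_squares(lambda x:hc('top',x)-ct,[.514,-.32]);print(f.x)
f=least_squares(lambda x:np.r_[hc('top',x)-ct,hc('side',x)-[369.89,391.87]],[.514,-.32]);print(f.x,f.fun)
E
```

```text
[[15, 245, 226], [15, 246, 226], [8, 64, 174], [21, 16, 156], [20, 20, 155], [15, 20, 152], [18, 22, 151], [21, 17, 150], [18, 20, 155], [13, 91, 84], [15, 245, 237], [15, 245, 227], [13, 200, 214]]
[433 228  26  26 352]
[445.3467 240.5863] 499.5
[ 0.513  -0.3214]
[ 0.5137 -0.3203] [-0.4859 -0.2587 -0.1089  0.5555]
```

```bash
python3 -m inch '[[0.005,-0.02,-0.03,0,0.5],[0,-0.08,-0.03,0,0],[-0.004,-0.14,-0.03,0,0],[-0.004,-0.2,-0.03,0,0],[-0.004,-0.26,-0.03,0,0],[-0.004,-0.32,0,0,0],[-0.004,-0.37,0.06,0,0],[-0.004,-0.38,0.1,0,0],[-0.004,-0.38,0.12,0,0],[-0.004,-0.38,0.12,0,0]]'; python3 -m inch '[[0,0,0,0,0]]'; python3 - <<'E'
from h import *
go((.5137,-.3203,.002,2.932))
overlay('side',(290,470,310,460),[],'pics/o24.png')
overlay('side',(290,470,120,270),[(circ(O+h*FR[:,2],.032,FR),(255,255,255)) for h in(.048,)],'pics/o25.png')
E
```

```text
clock: 31.38
eef_pos: [0.5129, -0.3197, 0.0597]
tool_rot: [0.105, 0.994, 0.001, 0.005]
ft_force: [-0.4, 0.6, 0.8]
grip_width: 0.0857
clock: 31.5
eef_pos: [0.5157, -0.3205, 0.0633]
tool_rot: [0.105, 0.994, -0.001, 0.008]
ft_force: [-0.5, -0.1, 0.1]
grip_width: 0.0856
clock 31.50 pos [ 0.5157 -0.3205  0.0633] yaw 2.9322 z-axis [ 0.0159 -0.0038 -0.9999] grip 0.0856 F [-0.4849 -0.0669  0.0609]
(0.5137, -0.3203, 0.002, 2.932) -> [ 0.003  -0.0002  0.0613] turn 7.95837019223123e-05
```

View pics/o24.png

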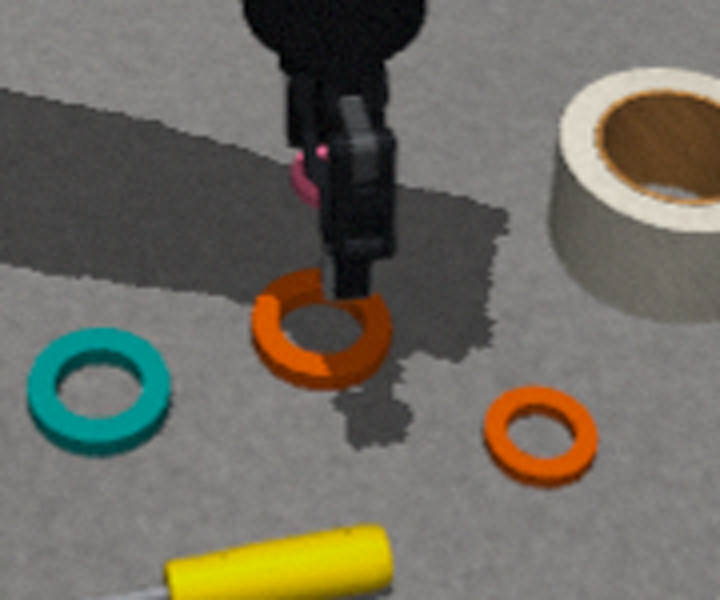

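View pics/o25.png

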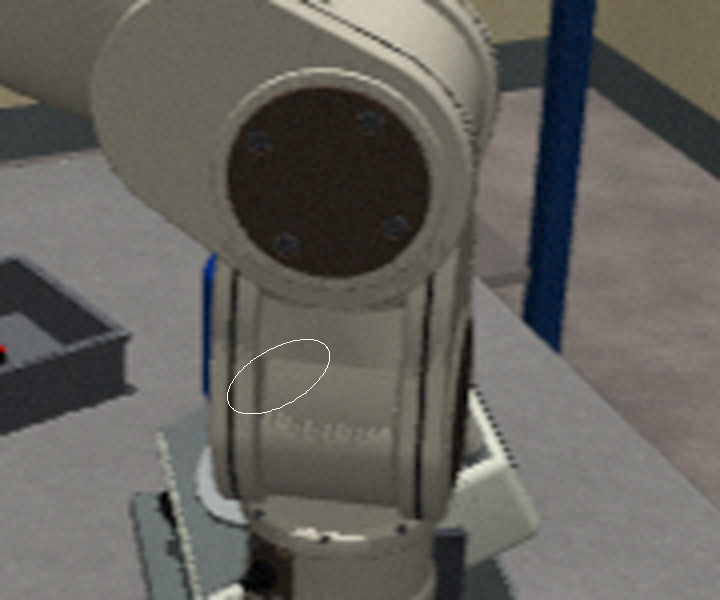

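```bash
python3 -m inch '[[0.003,0,0.04,0,0],[0.003,0,0.062,0,0],[0.003,0,0.062,0,0],[0.003,0,0.062,0,0.2],[0.003,0,0.062,0,0.6],[0.003,0,0.062,0,0.6],[0.003,0,0.062,0,0.6]]'; python3 - <<'E'
from h import *
go((.6216,.0462,.23,2.932))
overlay('side',(290,470,310,460),[],'pics/o26.png')
E
```

```text
clock: 32.48
eef_pos: [0.5143, -0.3207, 0.0029]
tool_rot: [0.105, 0.994, -0.002, 0.009]
ft_force: [-0.0, 0.7, 5.3]
grip_width: 0.0597
clock 32.48 pos [ 0.5143 -0.3207  0.0029] yaw 2.9319 z-axis [ 0.0182 -0.005  -0.9998] grip 0.0597 F [-0.015   0.6513  5.2761]
(0.6216, 0.0462, 0.23, 2.932) -> [-0.0328  0.3809 -0.2269] turn -3.7543913972829714e-05
```

View pics/o26.png

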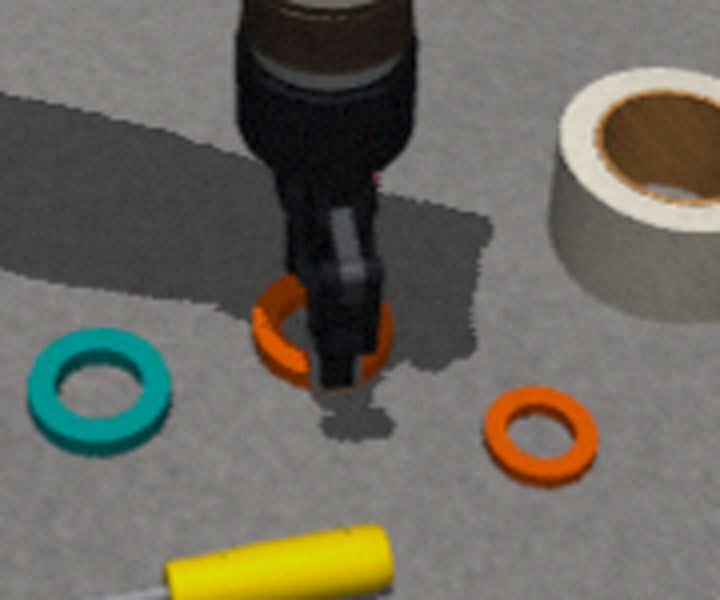

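```bash
python3 -m inch '[[0,0,-0.03,0,0.6],[0,0,-0.09,0,0.6],[0,0,-0.15,0,0.6],[-0.004,0.04,-0.2,0,0.6],[-0.01,0.1,-0.227,0,0.6],[-0.015,0.16,-0.227,0,0.6],[-0.02,0.22,-0.227,0,0.6],[-0.025,0.28,-0.227,0,0.6],[-0.03,0.34,-0.227,0,0.6],[-0.033,0.38,-0.227,0,0.6]]'; python3 -m inch '[[0,0,0,0,0.6],[0,0,0,0,0.6]]'; python3 - <<'E'
from h import *
go((.6218,.0462,.21,2.932),(.6218,.0462,.187,2.932))
p=bot.get_obs()['eef_pos']; c=p; b=c[2]-.0029
R1=[(circ([c[0],c[1],z],r),(255,255,255)) for z in(b,b+.012) for r in(.032,)]
overlay('side',(290,470,120,270),R1+[(circ(O+.048*FR[:,2],.032,FR),(255,255,255))],'pics/o27.png')
E
```

```text
clock: 33.78
eef_pos: [0.6216, 0.0487, 0.2293]
tool_rot: [0.104, 0.995, -0.0, 0.009]
ft_force: [0.7, 0.1, 0.1]
grip_width: 0.0598
clock: 34.02
eef_pos: [0.6209, 0.0455, 0.2285]
tool_rot: [0.105, 0.994, -0.001, 0.008]
ft_force: [-0.4, -0.9, 0.1]
grip_width: 0.0598
clock 34.02 pos [0.6209 0.0455 0.2285] yaw 2.9320 z-axis [ 0.0152 -0.0029 -0.9999] grip 0.0598 F [-0.3585 -0.9103  0.1425]
(0.6218, 0.0462, 0.21, 2.932) -> [-0.0005  0.0009  0.0185] turn -1.5327320953541526e-05
(0.6218, 0.0462, 0.187, 2.932) -> [-0.0001  0.0009  0.0415] turn -1.5327320953541526e-05
```

View pics/o27.png

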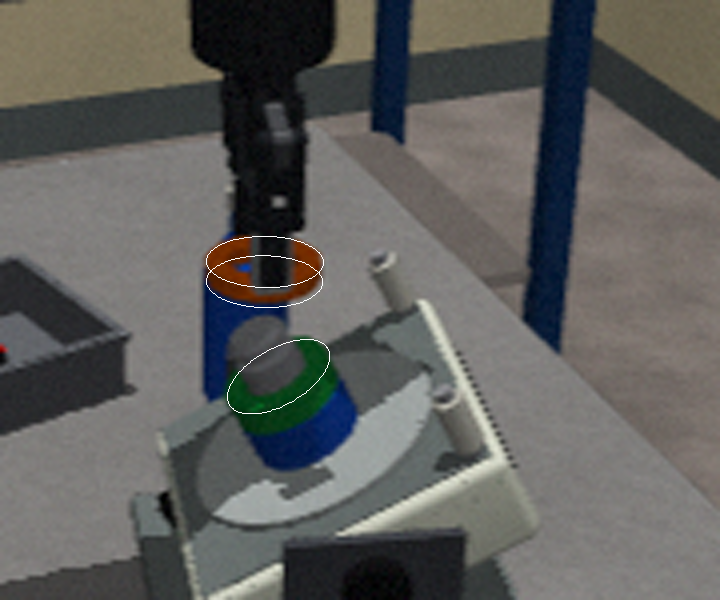

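```bash
python3 -m inch '[[0,0.001,0.012,0,0.6],[0,0.001,0.026,0,0.6],[0,0.001,0.034,0,0.6],[0,0.001,0.038,0,0.6],[0,0.001,0.041,0,0.6]]'; python3 - <<'E'
from h import *
go((.6218,.0462,.187,2.932))
overlay('side',(290,470,120,270),[],'pics/o28.png')
E
```

```text
clock: 34.7
eef_pos: [0.6214, 0.0472, 0.1865]
tool_rot: [0.105, 0.994, 0.0, 0.007]
ft_force: [-1.7, 2.9, 1.9]
grip_width: 0.06
clock 34.70 pos [0.6214 0.0472 0.1865] yaw 2.9321 z-axis [ 0.0136 -0.0014 -0.9999] grip 0.0600 F [-1.6846  2.8888  1.9109]
(0.6218, 0.0462, 0.187, 2.932) -> [-0.0006 -0.0008 -0.0005] turn 7.133979680104637e-05
```

View pics/o28.png

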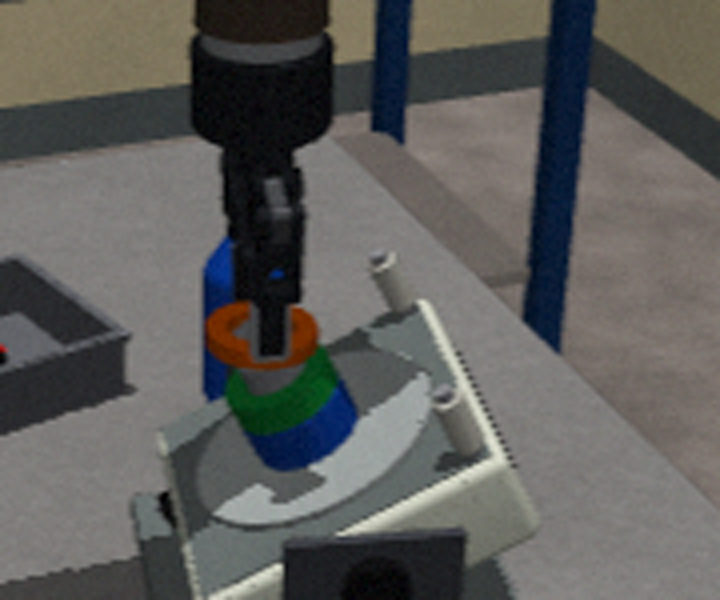

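```bash
python3 -m inch '[[0,-0.001,0,0,0.2],[0,-0.001,0,0,0],[0,-0.001,-0.03,0,0],[0,-0.001,-0.05,0,0.5],[0.03,-0.001,-0.05,0,1],[0.032,-0.001,-0.045,0,1],[0.032,-0.001,-0.03,0,1],[0.032,-0.001,-0.018,0,1],[0.032,-0.001,-0.01,0,1],[0.032,-0.001,-0.006,0,1]]'; python3 - <<'E'
from h import *
go((.6216,.0462,.188,2.932))
overlay('side',(290,470,120,270),[],'pics/o29.png')
E
```

```text
clock: 36.0
eef_pos: [0.5898, 0.0521, 0.1908]
tool_rot: [0.105, 0.994, -0.001, 0.006]
ft_force: [0.1, 0.2, 0.8]
grip_width: 0.0
clock 36.00 pos [0.5898 0.0521 0.1908] yaw 2.9315 z-axis [ 0.0121 -0.0027 -0.9999] grip 0.0000 F [0.1351 0.1949 0.7608]
(0.6216, 0.0462, 0.188, 2.932) -> [-0.0323  0.0009  0.0032] turn -0.000238550285519753
```

View pics/o29.png

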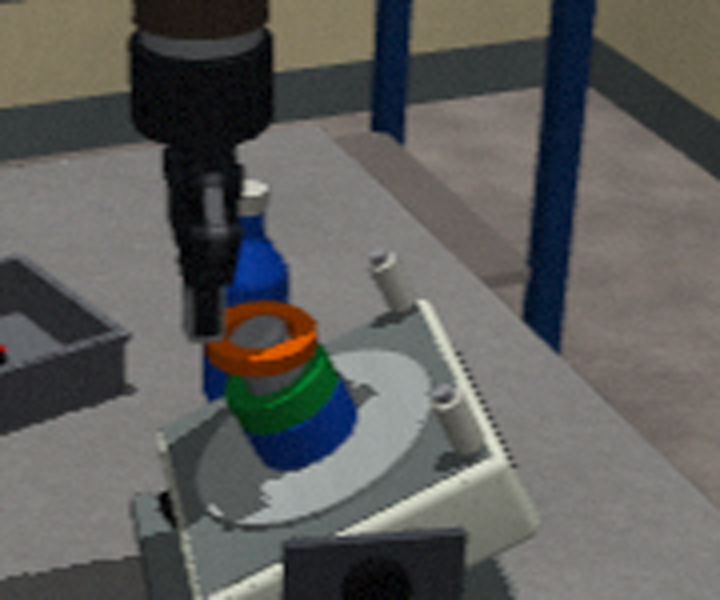

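```bash
python3 -m inch '[[0.001,0,0.004,0,1],[0.001,0,0.008,0,1],[0.002,0,0.012,0,1],[0.002,0,0.015,0,1]]'; python3 - <<'E'
from h import *
go((.6216,.0462,.188,2.932))
overlay('side',(290,470,120,270),[],'pics/o30.png')
E
```

```text
clock: 36.55
eef_pos: [0.5881, 0.0526, 0.1768]
tool_rot: [0.105, 0.994, -0.001, 0.007]
ft_force: [-0.5, 0.2, -0.0]
grip_width: -0.0002
clock 36.55 pos [0.5881 0.0526 0.1768] yaw 2.9317 z-axis [ 0.0138 -0.0026 -0.9999] grip -0.0002 F [-0.5264  0.2091 -0.0067]
(0.6216, 0.0462, 0.188, 2.932) -> [-0.0342  0.0007 -0.0107] turn -0.00013415756982819378
```

View pics/o30.png

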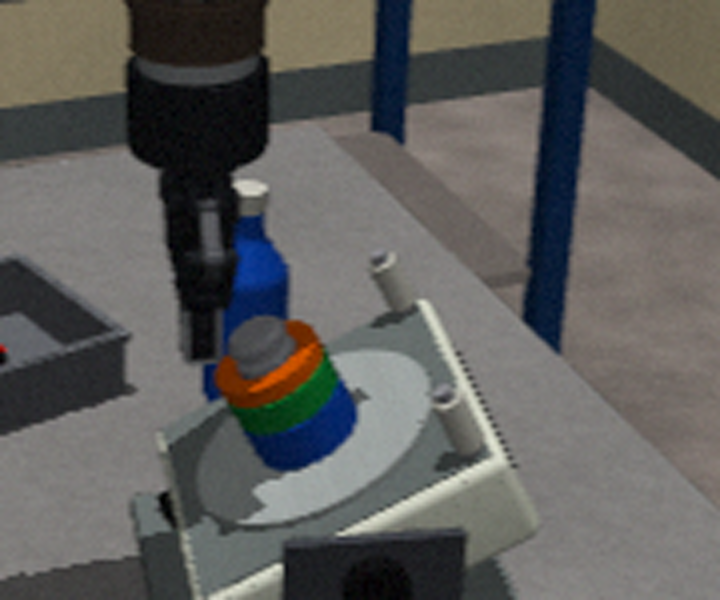

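```bash
python3 - <<'E'
from h import *
go((.5881,.0522,.205,2.932),(.605,.0494,.195,2.932),(.6145,.0477,.1758,2.932),(.6163,.0474,.1722,2.932))
E
```

```text
clock 36.60 pos [0.5879 0.0526 0.1764] yaw 2.9317 z-axis [ 0.0132 -0.0026 -0.9999] grip 0.0002 F [0.6079 0.2232 0.2899]
(0.5881, 0.0522, 0.205, 2.932) -> [-0.0006 -0.0004 -0.0286] turn -0.0001420991835708745
(0.605, 0.0494, 0.195, 2.932) -> [-0.0176  0.0004 -0.0184] turn -0.0001420991835708745
(0.6145, 0.0477, 0.1758, 2.932) -> [-0.027   0.0007  0.001 ] turn -0.0001420991835708745
(0.6163, 0.0474, 0.1722, 2.932) -> [-0.0288  0.0008  0.0046] turn -0.0001420991835708745
```

```bash
python3 -m inch '[[0,0,-0.028,0,0.435],[0,0,-0.028,0,0.435],[0,0,-0.028,0,0.435],[-0.018,0,-0.018,0,0.435],[-0.027,0,0.001,0,0.435],[-0.028,0,0.003,0,0.435],[-0.029,0,0.005,0,0.435]]'; python3 -m inch '[[-0.001,0,0.002,0,0.435],[-0.001,0,0.002,0,0.435]]'
```

```text
clock: 37.48
eef_pos: [0.6153, 0.0466, 0.1717]
tool_rot: [0.105, 0.994, -0.001, 0.005]
ft_force: [-4.2, 0.7, 5.0]
grip_width: 0.0482
clock: 37.72
eef_pos: [0.6154, 0.0466, 0.1716]
tool_rot: [0.105, 0.995, -0.001, 0.005]
ft_force: [-7.9, -0.4, 7.7]
grip_width: 0.0483
```

```bash
python3 -m inch '[[-0.001,0,0.002,0,0.435],[-0.002,0,0.004,0,0.435]]'; python3 -m inch '[[-0.001,0,0.001,0,0.435],[-0.001,0,0.001,0,0.435]]'
```

```text
clock: 37.98
eef_pos: [0.6157, 0.0466, 0.1711]
tool_rot: [0.104, 0.995, -0.0, 0.005]
ft_force: [-20.4, 0.7, 31.6]
grip_width: 0.0486
clock: 38.22
eef_pos: [0.6157, 0.0466, 0.1711]
tool_rot: [0.104, 0.995, 0.0, 0.005]
ft_force: [-21.8, 1.0, 28.4]
grip_width: 0.0479
```

Stiff stop at the expected height. Retreat along the axis and check with clear views.

```bash
python3 -m inch '[[0.01,0,-0.018,0,0.435],[0.025,0,-0.05,0,0.435],[0.06,0,-0.09,0,0.3],[0.12,-0.05,-0.09,0,0],[0.18,-0.1,-0.09,0,0],[0.22,-0.16,-0.09,0,0],[0.25,-0.22,-0.09,0,0],[0.25,-0.24,-0.09,0,0],[0.25,-0.24,-0.09,0,0]]'; python3 - <<'E'
from h import *
overlay('side',(290,470,120,270),[],'pics/f1.png')
overlay('side',(290,470,120,270),[(circ(O+h*FR[:,2],.032,FR),(255,255,255)) for h in(.028,.048,.06)],'pics/f1b.png')
cv2.imwrite('pics/f2.png',bot.camera('top')[:,:,::-1]); cv2.imwrite('pics/f3.png',bot.camera('side')[:,:,::-1])
go()
E
```

```text
clock: 39.35
eef_pos: [0.3226, -0.1396, 0.2524]
tool_rot: [0.109, 0.994, -0.001, 0.008]
ft_force: [0.9, 0.0, 1.1]
grip_width: 0.085
clock 39.55 pos [ 0.3256 -0.1361  0.252 ] yaw 2.9332 z-axis [ 0.0147 -0.0024 -0.9999] grip 0.0855 F [-0.3414  0.3805 -0.0109]
```

View pics/f1b.png

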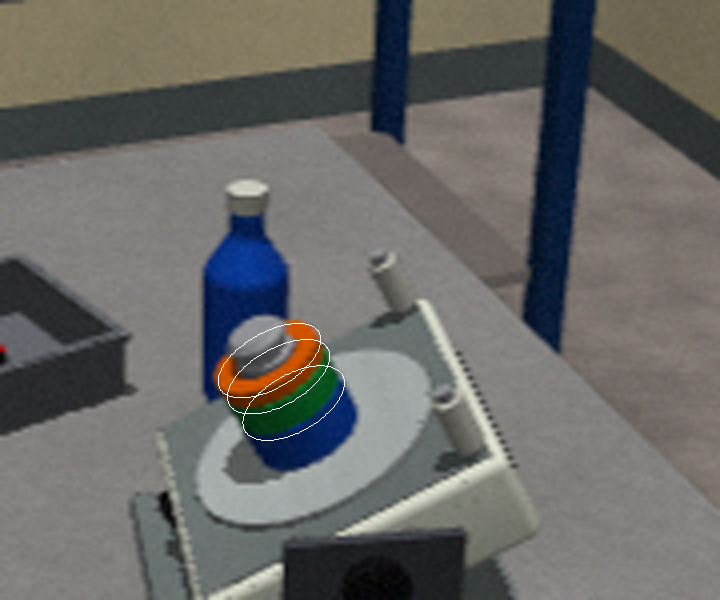

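View pics/f1.png

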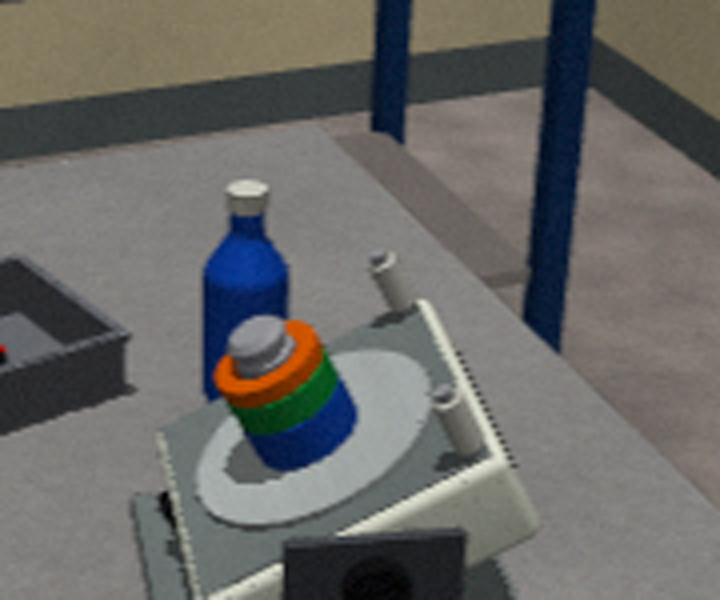

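View pics/f2.png

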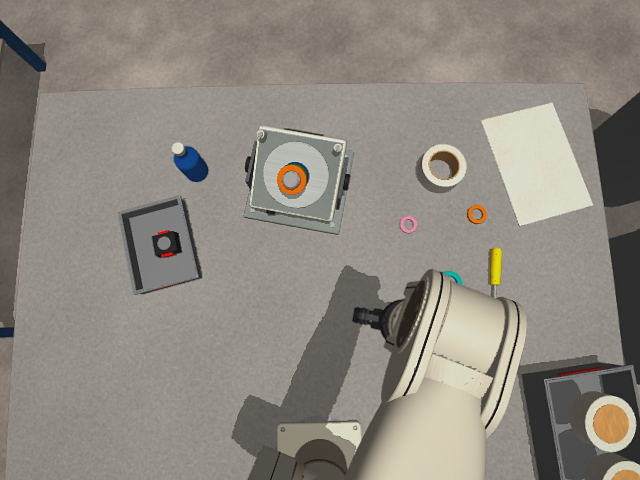

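View pics/f3.png

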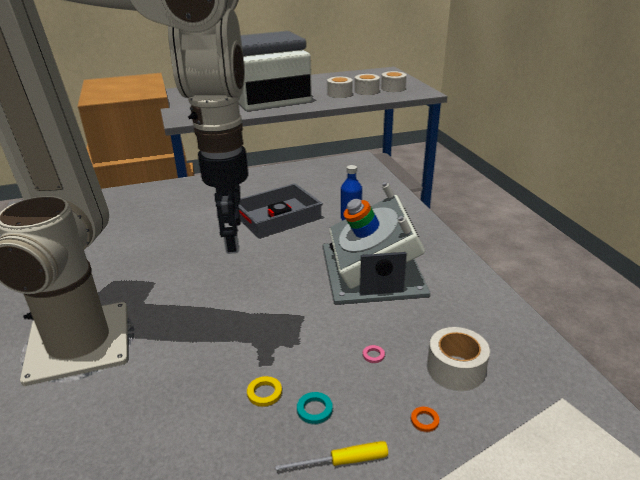

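```bash
python3 -c "
from workcell import bot
print(bot.job_done()); print(bot.get_obs()['clock'])"
```

```text
the job is handed in; nothing more can be done
None
the job is handed in; nothing more can be done
```

The job is done and handed in at about 40 s of the 72 s; no verdict was reported.

**Keeper:** I squeezed both buttons together (finger opening 49 mm), lifted the keeper off along the spindle and laid it level in the small grey crate. It touched the crate floor with up to about 28 N before I eased the grip and let it settle.

**Rings:** The blue (thickest), green (middle) and larger orange (thinnest) rings are on the spindle in that order. The tool could only point straight down, so each ring jammed when I let it go on the spindle's end. I freed each one by pressing its near rim with the shut fingers, and it then slid down.

**Pushing home:** I pushed blue on its own, then the whole stack, with two fingers straddling the spindle. Each push met a firm stop at about 35 N. The two stops were 32.0 mm apart along the spindle, which equals the green and orange thicknesses together. Green had no push of its own.

**Last checks:**
- **Stack:** the last pictures show it tight, with no visible gaps. The predicted outlines for fully seated rings matched to within about half a pixel at the top ring. One early overlay made blue look about 3 mm short, but the push did not move it and a later clear view matched.
- **Other things:** the label roll, bottle and screwdriver look unmoved. The arm was clear of everything, with the gripper open.

**One hitch:** the last wrist joint ran into its limit on the first approach and tilted the tool by about 4.5°. I turned it back and removed nearly all of that tilt before touching anything.

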